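Load a fresh cell into the data logger's spring holder

ROBOT

A 6-joint arm with a two-finger parallel gripper is mounted at the origin on the work surface. World frame = base frame: x ahead of the robot, y to its left, z up, the work surface at z = 0. Lengths are in m, angles in rad, forces in N, time in s.
With the tool pointing down it reaches from about 0.375 to 0.9 m from the base axis. Payload 3.1 kg.
Tool frame: the origin (TCP) lies on the mounting face of the last link; the fingertips stand 182 mm ahead of it and the grasp point (between the pads) lies 164 mm ahead of it; z points along the fingers, y is the direction in which the jaws open and shut (so a half turn about z gives the same grasp; the last joint's range is limited). The gripper opens to 87 mm and grips with 3 to 60 N. Pads are 19 mm wide; open, the fingers measure 117 mm over their backs; the gripper's body (75 mm by 190 mm) begins 51 mm behind the grasp point.
Start: joints at [1.163, 0.527, 1.433, -0, 1.181, -0.178], TCP at [0.142, 0.609, 0.405] pointing down, gripper open.
Joint ranges: [-3.08, 3.08], [-0.75, 2.2], [0.22, 2.44], [-1.43, 4.57], [0, 2.65], [-2.85, 2.85]. Speed limits (rad/s): [2.79, 2.79, 3.14, 3.14, 3.14, 3.14].

INTERFACE

Orientations are given as a unit quaternion [x, y, z, w].
In Python, from rig import robot, camera, camera_model gives the robot as it stands.
- The arm moves only by the tool drive_tool, never from a script. Its argument "plan" is a list that holds one entry, the list of rows, each a list of 6 numbers: the shift along the world's x, y, z in units of 2.5 cm (1.0 is 2.5 cm), then the turn, a rotation vector about the world's x, y, z in units of 6 degrees (1.0 is 6 degrees). A call has 1 to 8 rows; each row shifts and turns the commanded pose from where the row before left it; what a row does not reach is not made up. A row lasts 1/8 s, in which the tool goes at most 62.5 mm and 10.7 degrees, less where a joint would pass 70% of its speed; a pose out of reach is approached as far as the arm can. A call with a number of a shift or a turn outside -1 to 1 is refused whole. A call with a gripper value outside its range is refused whole. "grip" is the closure, from 0 (fully open) to 1 (shut), set as the call begins (left out, the last holds). The fingers move at their own pace and stop on an object; "force" is the grip in N (left out, the last holds). Time passes only in rows, so rows that do not move let the fingers close. It gives the time, the measured TCP pose, the force and the opening at its end, in the units of the state.
- robot.get_obs(): the state, without advancing time (a new reading comes with each control period).
- camera(name): name is "scene" or "top" or "wrist"; returns the picture (384x512x3 uint8, red, green, blue); there is no depth.
- camera_model(name): a dict with "K" (3x3 intrinsics, pixels), "world_to_cam" (4x4, takes a point from world to camera coordinates); the wrist camera has in their place "tool_from_camera" (4x4, takes a point from camera to tool coordinates, whose origin is the TCP and whose axes are the flange's). Camera axes: x right, y up, looking along -z (the intrinsics and any distortion apply to the point x, -y, -z); pixel columns grow to the right and rows downward; lengths in m; the calibration is good to about 2 mm. A picture is of the moment at which its call begins: read the wrist's pose just before it. camera_model takes no time and is no camera call.
- robot.hand_in(): hands the job in, once; it reports no verdict.
The state is a dict: "time": time; "q": joint angles; "joint_velocities": joint speeds; "joint_torque": joint torques, N m; "position": TCP position; "tool_rot": TCP orientation; "ft_force": force on the tool from outside, world axes, zero at the start; "moment": the same for the moment, N m; "grip_width": finger opening in m.
Only numpy, scipy, OpenCV 4.12 (cv2) and the standard library are available. Lean on these libraries where they do the work, as an engineer would, in place of code of your own. Each camera call takes 0.05 s, during which the arm holds its last target.

TASK

Take the fresh green cell from its dock and load it into the orange holder on the data logger: push its flat end back against the spring plate by about a centimetre while its plus end is still raised clear of the end wall, then lower the plus end in front of the end wall so the cell lies flat on the rails, held by the spring with its plus tip against the wall. Press gently, never squash the spring near solid, leave the grey spent cell, the screwdriver and the filament spool alone, and let go.

Things in the scene. Friction and masses are not known exactly. Their poses are not given: they have to be found in the camera images.
- logger: fixed black data logger with a grey deck, 160 x 110 x 20 mm, flat on the bench; origin at the centre of its underside, z up, x along the cell holder from the spring end to the plus-end wall, y across. Along y = 0 two thin black rails, 96 mm long, tops 40 mm above the bench, inner edges 6 mm either side of the middle; a cell lying on them has its axis 51.5 mm above the bench.
- holder_mid (a point): fixed to the logger, 51.5 mm above the bench: centre of a cell that is home, if the orange contact frame stood at mid-slot. The frame (spring, bridge, wall, cheeks as one piece) is clamped anywhere up to 9 mm either way along logger x; that shift is NOT measured: feel or see it. Frame strips on the deck are 3 mm high; the sides are open for fingers from x = -24 to +30 mm of the frame.
- spring_nominal (a point): face of the free spring plate on the cell axis if the frame stood at mid-slot (29 mm to -x of holder_mid); true x is within 9 mm. Steel plate facing +x, 22 mm wide, 41.5 to 67.5 mm above the bench, coil behind. Orange cheeks 31 mm apart beside it, from here 33 mm to -x and 5 mm to +x, 73.5 mm high.
- bridge_nominal (a point): underside (69.5 mm above the bench) of the orange bridge across the spring end, at mid-slot; true x within 9 mm. Bridge 5 mm in x, 4 mm thick, its +x edge 1 mm to -x of the free plate face. A level cell cannot be let straight down: the flat end goes in under the bridge with the plus end raised 25 to 30 degrees (less, and its underside strikes the wall), so its upper rim meets the plate; its lower edge about 40 mm over the bench.
- wall_nominal (a point): top inner edge of the orange plus-end wall at mid-slot, 55.5 mm above the bench; true x within 9 mm. 5 mm thick, 20 mm wide. 64 mm from the free plate, so the 70 mm cell presses the plate 6 mm when home; to swing the tilted cell down past this edge the plate must be pressed about 10 to 12 mm. Its feet are 41 mm wide, 38 mm high.
- cell_center (a point): centre of the fresh cell: green cylinder, 26 mm diameter, 70 mm long over all, about 0.1 kg, lying along its x axis; +x is the plus end: white ring, steel nub 10 mm wide, 2 mm long (part of the 70); other end flat. Starts level in a blue dock, axis 36.5 mm above the bench, between end blocks 80 mm apart and 32 mm high; sides open for fingers down to a 6 mm base 44 mm wide.
- spring (a joint): how far the spring plate is pressed back (towards logger -x), m: 0 free, 0.006 with the cell home, hard stop at 0.015, to be kept below 0.013. It takes about 1 N to start and 0.9 N more per mm (about 11 N at 11 mm).
- cell_plus (a point): tip of the fresh cell's plus nub, 35 mm from its centre
- spent_center (a point): centre of the grey spent cell with a black ring, same size, lying in another blue dock like it; leave it there
- driver_grip (a point): handle of a loose screwdriver, 160 mm long, lying on the bench; leave it
- spool: loose blue filament spool lying flat, 100 mm in diameter, 42 mm high, origin at the centre of its underside; leave it
- cell: the fresh cell, origin at its centre, axes as cell_center
Not all that is in view belongs to the job. Of the things shaped like the cell, the green one is meant. There is more than one size of the logger; the one meant has the size given above.

How it is judged:
On the way:
1. the fresh cell's flat end presses the spring plate back at least 9 mm while the plus tip is still more than 10 mm above its seated height (value of joint spring above 0.009 m and height (world z) of cell_plus above 0.0615 m), for 0.1 s.
At the end, for the whole second after the job is handed in: Cell at rest on the rails, centre and plus tip within 2.5 mm of seated height and 3 mm of the middle line, plus tip 23-47 mm along logger x, spring pressed 4.5-7.5 mm; spent cell within 20 mm, screwdriver and spool within 30 mm of their starts (z of cell_center in the frame of logger between 0.049 and 0.054 m and z of cell_plus in the frame of logger between 0.049 and 0.054 m and y of cell_center in the frame of logger between -0.003 and 0.003 m and y of cell_plus in the frame of logger between -0.003 and 0.003 m and x of cell_plus in the frame of logger between 0.023 and 0.047 m and value of joint spring between 0.0045 and 0.0075 m and linear speed of cell below 0.02 m/s and distance of spent_center from where it was at the start of the episode below 0.02 m and distance of each of driver_grip, spool from where it was at the start of the episode below 0.03 m); the robot touches nothing.
It fails at once if the spring is squashed to 13 mm or more (value of joint spring above 0.013 m).
It fails at once if the cell is pressed on the logger's rails or deck with more than 30 N (contact force between cell and logger above 30 N).
It fails at once if the spent cell is moved more than 20 mm (distance of spent_center from where it was at the start of the episode above 0.02 m).
It fails at once if the screwdriver is moved more than 30 mm (distance of driver_grip from where it was at the start of the episode above 0.03 m).
It fails at once if the spool is moved more than 30 mm (distance of spool from where it was at the start of the episode above 0.03 m).
It also fails if it takes over 45 s, if anything falls off the work surface, if the arm or the gripper's body presses on something with over 40 N, if the wrist force passes 120 N, or if a joint passes its speed limit or range.

## Working session

There is one attempt and no reset: what is moved stays moved. The work goes in short steps, Python scripts to look and compute and a tool call to move; the robot and the scene stay as the last step left them, time stands still between calls to the robot, and variables do not carry over. Pictures are saved under pics/ and viewed, and the job is handed in when it is done.

Besides the shell and the picture viewer there is one more tool, called after "Call:" as name([rows], argument=value, ...), one row to a line, values as JSON. drive_tool: Moves the arm, as the interface text tells. Shifts and turns lie within -1 to 1; 1 stands for 2.5 cm of shift or 6 degrees of turn. Its arguments: {"type":"object","properties":{"plan":{"type":"array","items":{"type":"array","items":{"type":"array","items":{"type":"number","minimum":-1,"maximum":1}}}},"grip":{"type":"number"},"force":{"type":"number"}},"required":["plan"]}

```bash
ls; mkdir -p pics
python3 - <<'E'
from rig import robot,camera,camera_model
import cv2,numpy as np
o=robot.get_obs();print(o)
for n in ["scene","top","wrist"]:
    im=camera(n);cv2.imwrite(f"pics/{n}0.png",im[:,:,::-1]);m=camera_model(n);print(n,{k:np.round(v,4).tolist() if not isinstance(v,str) else v for k,v in m.items()})
E
```

```text
pics
{'time': 0.0, 'q': array([ 1.16351472e+00,  5.28417241e-01,  1.43392160e+00, -1.62582364e-05,
        1.18135085e+00, -1.78497764e-01]), 'joint_velocities': array([-0.00019676, -0.00050258,  0.00027248, -0.00152247,  0.00063217,
       -0.00039091]), 'joint_torque': array([-2.06349447e-03, -4.40049219e+01, -1.76588041e+01,  6.32407400e-02,
        5.80551988e-02, -1.58690245e-04]), 'position': array([0.14157562, 0.60839192, 0.40379513]), 'tool_rot': array([ 1.14139466e-01,  9.93464183e-01, -1.00603547e-03, -2.95531057e-04]), 'ft_force': array([ 0.62037385, -0.60756607,  1.15372321]), 'moment': array([ 0.00692451,  0.02012682, -0.0096858 ]), 'grip_width': 0.08733621229774377}
scene {'K': [[369.9381, 0.0, 254.9765], [0.0, 369.9381, 191.7861], [0.0, 0.0, 1.0]], 'world_to_cam': [[0.657, 0.7538, -0.0141, -0.3984], [-0.5948, 0.5297, 0.6047, 0.3191], [0.4633, -0.3889, 0.7963, -1.3451], [0.0, 0.0, 0.0, 1.0]]}
top {'K': [[372.7897, 0.0, 256.9613], [0.0, 372.7897, 192.4103], [0.0, 0.0, 1.0]], 'world_to_cam': [[-0.0127, -0.9998, -0.0122, 0.0216], [0.9828, -0.0147, 0.1842, -0.6214], [-0.1843, -0.0097, 0.9828, -0.9663], [0.0, 0.0, 0.0, 1.0]]}
wrist {'K': [[267.7294, 0.0, 251.794], [0.0, 267.7294, 187.4605], [0.0, 0.0, 1.0]], 'tool_from_camera': [[0.0003, 0.9671, 0.2542, 0.07], [1.0, -0.0002, -0.0004, 0.0024], [-0.0004, 0.2542, -0.9671, 0.0188], [0.0, 0.0, 0.0, 1.0]]}
```

View pics/scene0.png

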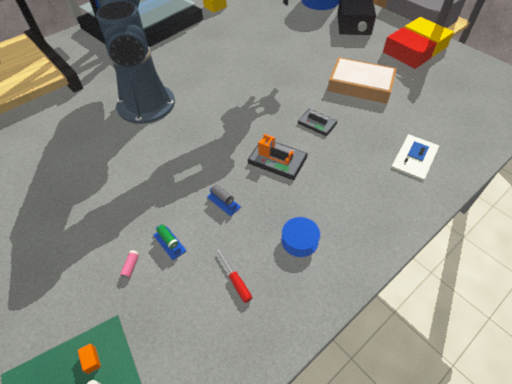

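View pics/top0.png

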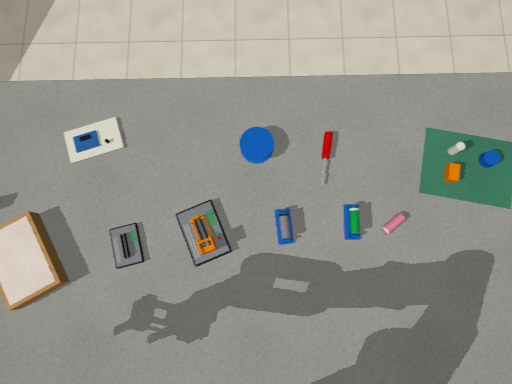

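View pics/wrist0.png

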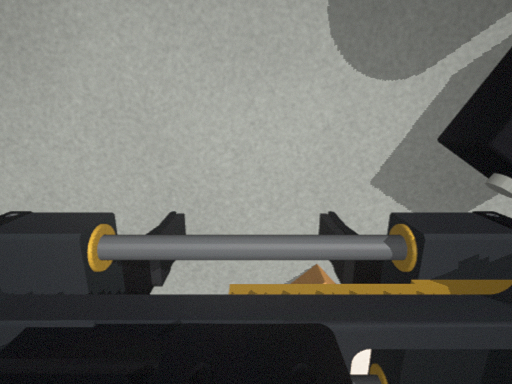

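Scene image: the green cell is at (167,237), the grey cell in its dock at (222,197), the pink cylinder at (130,264), and the white cylinder on the mat at (93,382). The logger with the orange holder is at (278,157) and a smaller logger at (317,121). In the top image, green is at (354,222), grey (285,226), pink (393,223), white (457,148), the logger (203,233) and the small one (127,245). I choose the green cell and the logger with the orange frame, and check both with crops and measurements.

```bash
cat > h.py <<'E'
import cv2,numpy as np
from rig import robot,camera,camera_model
from scipy.spatial.transform import Rotation as R
def ray(name,uv,obs=None):
    m=camera_model(name);K=m["K"]
    uv=np.atleast_2d(np.asarray(uv,float))
    d=np.c_[(uv[:,0]-K[0,2])/K[0,0],-(uv[:,1]-K[1,2])/K[1,1],-np.ones(len(uv))]
    if name=="wrist":
        T=np.eye(4);T[:3,:3]=R.from_quat(obs["tool_rot"]).as_matrix();T[:3,3]=obs["position"]
        C=T@m["tool_from_camera"]
    else: C=np.linalg.inv(m["world_to_cam"])
    return C[:3,3],d@C[:3,:3].T
def onz(name,uv,z,obs=None):
    o,d=ray(name,uv,obs); return o+d*((z-o[2])/d[:,2])[:,None]
def proj(name,P,obs=None):
    m=camera_model(name);K=m["K"];P=np.atleast_2d(P)
    if name=="wrist":
        T=np.eye(4);T[:3,:3]=R.from_quat(obs["tool_rot"]).as_matrix();T[:3,3]=obs["position"]
        W=np.linalg.inv(T@m["tool_from_camera"])
    else: W=m["world_to_cam"]
    c=P@W[:3,:3].T+W[:3,3]
    return np.c_[K[0,0]*c[:,0]/-c[:,2]+K[0,2],K[1,1]*-c[:,1]/-c[:,2]+K[1,2]]
def blobs(im,lo,hi,amin=20):
    m=cv2.inRange(cv2.cvtColor(im,cv2.COLOR_RGB2HSV),lo,hi)
    cs,_=cv2.findContours(m,cv2.RETR_EXTERNAL,cv2.CHAIN_APPROX_NONE)
    return [c for c in cs if cv2.contourArea(c)>amin]
E
python3 - <<'E'
from h import *
t=cv2.imread('pics/top0.png');s=cv2.imread('pics/scene0.png')
a=cv2.resize(t[190:275,165:375],None,fx=3.8,fy=3.8,interpolation=cv2.INTER_CUBIC)
b=cv2.resize(s[130:270,150:320],None,fx=4,fy=4,interpolation=cv2.INTER_CUBIC)
cv2.imwrite('pics/a.png',a);cv2.imwrite('pics/b.png',b)
for nm,im in(("top",t),("scene",s)):
  for cn,lo,hi,z in(("blue",(105,120,60),(130,255,255),.006),("green",(50,120,60),(80,255,255),.045),("orange",(5,180,120),(18,255,255),.05),("red",(0,150,80),(4,255,255),.01)):
    for c in blobs(im[:,:,::-1].copy(),lo,hi,8):
      r=cv2.minAreaRect(c);print(nm,cn,np.round(r[0],1),np.round(r[1],1),round(r[2]),cv2.contourArea(c),np.round(onz(nm,r[0],z)[0],3))
E
```

```text
top blue [283.7 226. ] [35. 15.] 83 473.0 [ 0.533 -0.061  0.006]
top blue [351.1 221.6] [35.3 15. ] 88 219.5 [ 0.543 -0.253  0.006]
top blue [489.1 158.2] [14.8 20.6] 63 239.0 [ 0.723 -0.665  0.006]
top blue [ 85.8 140.8] [15.1 23.5] 73 317.0 [0.796 0.522 0.006]
top blue [256.5 145. ] [36. 33.] 90 949.0 [0.774 0.013 0.006]
top green [132.8 235. ] [9.8 3.5] 79 24.5 [0.51  0.354 0.045]
top green [354.5 221. ] [22.  9.] 90 173.0 [ 0.541 -0.253  0.045]
top green [210.7 217.2] [14.7  5.6] 68 58.5 [0.556 0.141 0.045]
top green [468.  167.4] [94.2 64.5] 10 5438.5 [ 0.686 -0.578  0.045]
top orange [202.1 233.9] [37.9 16.8] 70 518.0 [0.511 0.164 0.05 ]
top orange [452.1 172.4] [14.5 19.1] 5 232.5 [ 0.671 -0.53   0.05 ]
top red [326.8 145. ] [ 7.9 26.8] 7 173.5 [ 0.769 -0.194  0.01 ]
scene blue [169.4 242.5] [32.6 16.6] 52 230.0 [ 0.547 -0.251  0.006]
scene blue [300.5 236.5] [39. 37.] 90 1178.5 [0.766 0.024 0.006]
scene blue [223.3 201.2] [31.6 13.9] 39 235.0 [ 0.535 -0.059  0.006]
scene blue [417.9 150.5] [15.3 14.8] 24 196.5 [0.791 0.528 0.006]
scene blue [320.5   4.5] [ 9. 37.] 90 257.5 [-0.065  0.999  0.006]
scene blue [97.4  3.7] [8.5 2.8] 72 14.0 [-0.802  0.213  0.006]
scene green [ 70.5 352. ] [ 62. 137.] 90 3783.5 [ 0.655 -0.562  0.045]
scene green [164.5 233.5] [18.9  9.2] 51 147.5 [ 0.539 -0.253  0.045]
scene green [281.5 166.6] [11.4  3.5] 18 27.0 [0.575 0.132 0.045]
scene orange [ 88.3 358.1] [27.1 18.3] 73 413.5 [ 0.694 -0.538  0.05 ]
scene orange [286.3 158.8] [ 7.9 16.9] 57 29.0 [0.565 0.161 0.05 ]
scene orange [265.9 145.8] [14.5 23.2] 6 182.5 [0.485 0.152 0.05 ]
scene orange [421.4  35.8] [35.8  6.9] 36 11.5 [0.446 1.037 0.05 ]
scene red [239.8 286.5] [32.2  9.8] 58 264.5 [ 0.768 -0.19   0.01 ]
scene red [408.6  47.3] [47.  31.3] 27 1243.5 [0.43  0.993 0.01 ]
```

View pics/a.png

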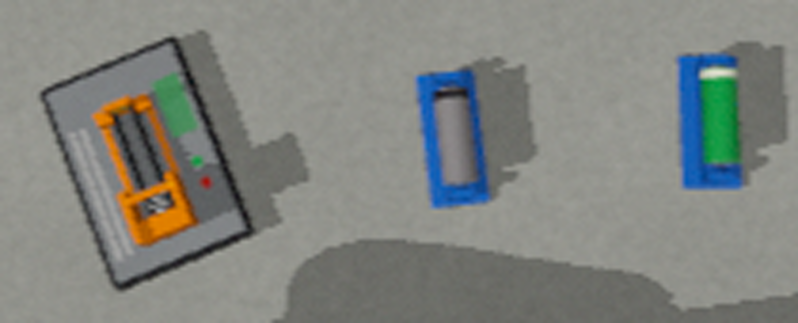

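View pics/b.png

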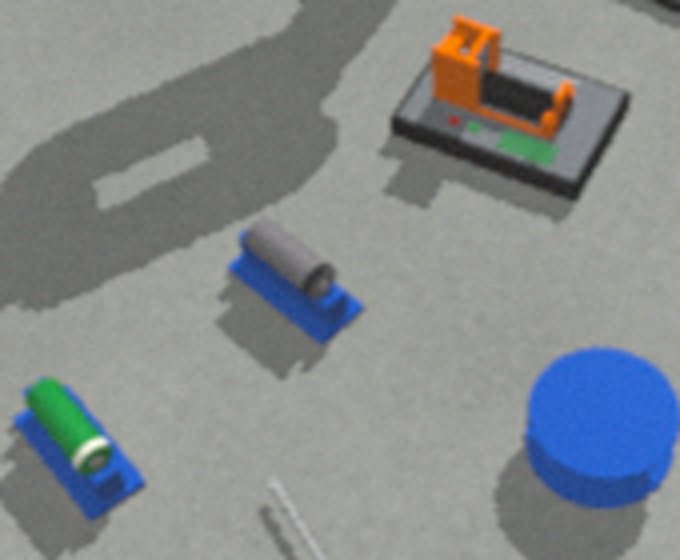

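The close crop confirms both choices: a green cell with a white ring at its +x end, and a 160x110 logger with the orange frame and its spring end near the robot. I'm moving the wrist camera over the logger.

Call:
drive_tool([
  [[1,-1,-0.1,0,0,0.34],[1,-1,-0.1,0,0,0.34],[1,-1,-0.1,0,0,0.34],[1,-1,-0.1,0,0,0.34],[1,-1,-0.1,0,0,0.34],[1,-1,-0.1,0,0,0.34],[1,-1,-0.1,0,0,0.34],[1,-1,-0.1,0,0,0.34]],
], grip=0)

```text
time: 1.15
position: [0.3424, 0.4078, 0.3845]
tool_rot: [-0.029, 1.0, -0.0, -0.0]
ft_force: [0.2, 0.6, 1.2]
grip_width: 0.087
```

Call:
drive_tool([
  [[1,-1,-0.1,0,0,0.34],[1,-1,-0.1,0,0,0.34],[1,-1,-0.1,0,0,0.34],[1,-1,-0.1,0,0,0.34],[1,-1,-0.1,0,0,0.34],[1,-1,-0.1,0,0,0.34],[1,-1,-0.1,0,0,0.34],[1,-1,-0.1,0,0,0.34]],
])

```text
time: 2.15
position: [0.5424, 0.2078, 0.3644]
tool_rot: [-0.17, 0.985, 0.0, -0.0]
ft_force: [-0.0, 0.4, -0.1]
grip_width: 0.0872
```

Call:
drive_tool([
  [[0.6,-0.8,0,0,0,0],[0.6,-0.8,0,0,0,0],[0,0,0,0,0,0],[0,0,0,0,0,0]],
])

```text
time: 2.65
position: [0.5712, 0.169, 0.3646]
tool_rot: [-0.17, 0.986, 0.0, -0.001]
ft_force: [-0.2, -0.5, 0.2]
grip_width: 0.0869
```

Run:
```python
from h import *
o=robot.get_obs();im=camera("wrist");cv2.imwrite("pics/w1.png",im[:,:,::-1]);print(o["time"],o["position"],o["tool_rot"],o["ft_force"])
np.save("o1.npy",o,allow_pickle=True)
```

```text
2.65 [0.57119453 0.16899044 0.36456475] [-1.69569275e-01  9.85518063e-01  2.87288889e-04 -5.70693942e-04] [-0.15389484 -0.50587648  0.15593318]
```

View pics/w1.png

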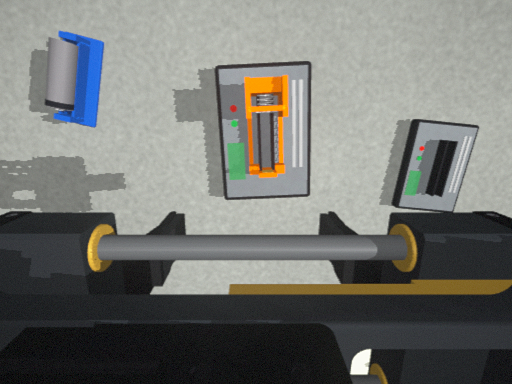

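The wrist view shows the logger in the middle, with corners near (217,66), (310,62), (308,196) and (226,199). The orange frame runs from (266,77) to (266,178), spring end up (towards the robot). The grey cell in its dock is at upper left.

```bash
cat > log.py <<'E'
from h import *
import sys
def logger(im,o,box,tag):
    x0,y0,x1,y1=box
    hsv=cv2.cvtColor(im,cv2.COLOR_RGB2HSV)
    dark=(im.max(2)<60).astype(np.uint8)*255
    m=np.zeros_like(dark);m[y0:y1,x0:x1]=dark[y0:y1,x0:x1]
    cs,_=cv2.findContours(m,cv2.RETR_EXTERNAL,cv2.CHAIN_APPROX_NONE);c=max(cs,key=cv2.contourArea)
    r=cv2.minAreaRect(c);print(r,cv2.contourArea(c))
    ap=cv2.approxPolyDP(cv2.convexHull(c),0.03*cv2.arcLength(c,True),True)[:,0];print(ap.tolist())
    return ap
if __name__=="__main__":
    im=cv2.imread("pics/w1.png")[:,:,::-1].copy();o=np.load("o1.npy",allow_pickle=True).item()
    ap=logger(im,o,(205,50,325,205),"")
    for z in (.02,0):
        P=onz("wrist",ap,z,o);print(z,np.round(P,4).tolist(),[round(float(np.linalg.norm(P[i]-P[i-1])),4) for i in range(len(P))],P.mean(0))
    big=cv2.resize(im[50:210,200:330],None,fx=3.7,fy=3.7,interpolation=cv2.INTER_CUBIC);cv2.imwrite("pics/w1c.png",big[:,:,::-1])
E
python3 log.py
```

```text
((227.70884704589844, 131.81405639648438), (133.20750427246094, 19.55415916442871), 87.83074188232422) 111.0
[[232, 65], [240, 198], [225, 197], [216, 81]]
0.02 [[0.4594, 0.1087, 0.02], [0.6041, 0.1678, 0.02], [0.6092, 0.1494, 0.02], [0.4815, 0.0969, 0.02]] [0.025, 0.1562, 0.0191, 0.1381] [0.5385587  0.13068699 0.02      ]
0 [[0.4566, 0.1063, 0.0], [0.6101, 0.169, 0.0], [0.6156, 0.1495, 0.0], [0.48, 0.0937, 0.0]] [0.0266, 0.1658, 0.0202, 0.1465] [0.54057509 0.12961195 0.        ]
```

View pics/w1c.png

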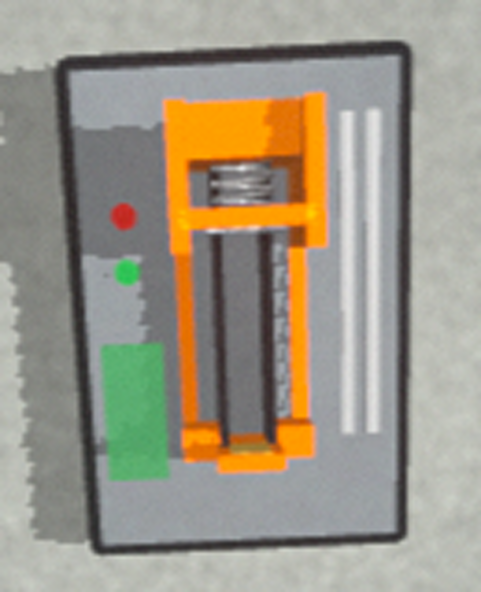

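Call:
drive_tool([
  [[0.2,0.1,-0.9,0,0,0],[0.2,0.1,-0.9,0,0,0],[0.2,0.1,-0.9,0,0,0],[0.2,0.0,-0.9,0,0,0],[0,0,0,0,0,0],[0,0,0,0,0,0]],
])

```text
time: 3.45
position: [0.5917, 0.1764, 0.2751]
tool_rot: [-0.17, 0.985, 0.0, 0.0]
ft_force: [0.4, 0.0, 0.7]
grip_width: 0.0872
```

Run:
```python
from h import *
o=robot.get_obs();im=camera("wrist");cv2.imwrite("pics/w2.png",im[:,:,::-1]);print(o["time"],o["position"],o["tool_rot"],o["ft_force"])
np.save("o2.npy",o,allow_pickle=True)
uv=[(216.8,66.2),(310.8,61.6),(308.9,195.9),(225.7,198.9)]
o1=np.load("o1.npy",allow_pickle=True).item()
P=onz("wrist",uv,.02,o1);print(P.round(4).tolist(),np.linalg.norm(P-np.roll(P,1,0),axis=1),P.mean(0))
```

```text
3.45 [0.59174186 0.17642032 0.27512002] [-1.69756116e-01  9.85486088e-01  3.54165812e-06  1.77385469e-04] [0.39874285 0.0046222  0.67105533]
[[0.4663, 0.093, 0.02], [0.4266, 0.1908, 0.02], [0.5723, 0.2493, 0.02], [0.6113, 0.151, 0.02]] [0.15612292 0.10557166 0.15699236 0.10574215] [0.51911199 0.17102185 0.02      ]
```

View pics/w2.png

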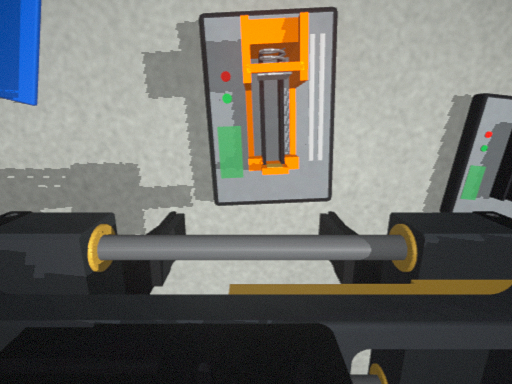

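Closer now: logger corners are near (201,13), (337,9), (330,200) and (215,205), the plate and bridge near (273,68) and the wall near (275,165). I'll fit the edges by lines.

```bash
cat > fit.py <<'E'
from h import *
im=cv2.imread("pics/w2.png")[:,:,::-1].copy();o=np.load("o2.npy",allow_pickle=True).item()
g=cv2.GaussianBlur(im.max(2).astype(np.float32),(3,3),0)
def edge(p,q,n,out=8):
    # sample along p->q; search from outside inward for half level to dark
    p=np.array(p,float);q=np.array(q,float);t=(q-p)/np.linalg.norm(q-p);nn=np.array([t[1],-t[0]])*n
    pts=[]
    for s in np.linspace(.08,.92,50):
        b=p+(q-p)*s; ds=np.arange(-out,out,.25)
        xy=b+ds[:,None]*nn   # ds>0 outside
        v=cv2.remap(g,xy[:,0].astype(np.float32)[None],xy[:,1].astype(np.float32)[None],cv2.INTER_LINEAR)[0]
        k=np.argmin(v); w=v[k:];lo=v[k];hi=np.median(v[-12:])
        if hi-lo<25: continue
        j=np.argmax(w>(lo+hi)/2)
        if w[j]>(lo+hi)/2: pts.append(xy[k+j])
    return np.array(pts)
C=[(201,13),(337,9),(330,200),(215,205)]
L=[]
for i in range(4):
    e=edge(C[i],C[(i+1)%4],1)
    l=cv2.fitLine(e.astype(np.float32),cv2.DIST_HUBER,0,.01,.01).ravel();L.append(l);print(i,len(e),l)
cor=[]
for i in range(4):
    a=L[i-1];b=L[i]
    s=np.linalg.solve(np.c_[a[:2],-b[:2]],b[2:]-a[2:]);cor.append(a[2:]+a[:2]*s[0])
cor=np.array(cor);print(cor)
for z in(.02,.01,0.0):
    P=onz("wrist",cor,z,o);print(z,P.round(4).tolist(),np.linalg.norm(P-np.roll(P,1,0),axis=1),P.mean(0))
P=onz("wrist",cor,.02,o)
xd=(P[3]-P[0])+(P[2]-P[1]);yaw=np.arctan2(xd[1],xd[0]);yd=(P[1]-P[0])+(P[2]-P[3]);print("yaw",np.degrees(yaw),np.degrees(np.arctan2(yd[1],yd[0]))-90)
cv2.imwrite("pics/w2c.png",cv2.resize(im[0:215,190:350],None,fx=2.75,fy=2.75,interpolation=cv2.INTER_CUBIC)[:,:,::-1])
c=P.mean(0);np.save("log.npy",[c[0],c[1],yaw])
E
python3 fit.py
```

```text
0 50 [ 9.9871850e-01 -5.0610159e-02  2.6335754e+02  9.5652628e+00]
1 50 [ 3.2436479e-02 -9.9947381e-01  3.3359735e+02  1.2778222e+02]
2 50 [ 9.9904120e-01 -4.3779433e-02  2.8317828e+02  2.0278644e+02]
3 50 [8.4939964e-02 9.9638605e-01 2.0569113e+02 1.0916836e+02]
[[197.48473   12.903374]
 [337.55594    5.805252]
 [331.23154  200.68068 ]
 [213.93057  205.82097 ]]
0.02 [[0.4666, 0.0897, 0.02], [0.4256, 0.1905, 0.02], [0.5723, 0.2501, 0.02], [0.6133, 0.1494, 0.02]] [0.15839162 0.10881933 0.15828847 0.10878488] [0.51945475 0.1699179  0.02      ]
0.01 [[0.4641, 0.0869, 0.01], [0.4214, 0.192, 0.01], [0.5742, 0.2541, 0.01], [0.617, 0.1491, 0.01]] [0.16509477 0.11342457 0.16498725 0.11338866] [0.51916528 0.17052382 0.01      ]
0.0 [[0.4616, 0.0841, 0.0], [0.4171, 0.1934, 0.0], [0.5761, 0.2581, 0.0], [0.6207, 0.1489, 0.0]] [0.17179792 0.11802982 0.17168604 0.11799245] [0.51887581 0.17112974 0.        ]
yaw 22.129301677834853 22.161991395023605
```

View pics/w2c.png

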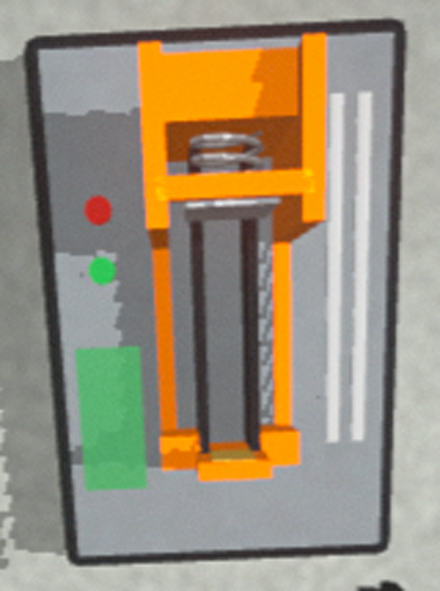

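Run:
```python
from h import *
im=cv2.imread("pics/w2.png");o=np.load("o2.npy",allow_pickle=True).item()
a=cv2.resize(im[50:95,235:315],None,fx=9,fy=9,interpolation=cv2.INTER_NEAREST)
b=cv2.resize(im[145:180,235:315],None,fx=9,fy=9,interpolation=cv2.INTER_NEAREST)
cv2.imwrite("pics/w2d.png",np.vstack([a,b])[:, :][:600] if 0 else cv2.resize(np.vstack([a,b]),None,fx=.83,fy=.83,interpolation=cv2.INTER_AREA))
cx,cy,y=np.load("log.npy");Rz=R.from_euler("z",y).as_matrix()
def W(p): return (Rz@np.array(p))+[cx,cy,0]
for s in(-.009,0,.009):
  print(s,"wall",proj("wrist",W([.035+s,0,.0555]),o).round(1),"bridge+x top/bot",proj("wrist",[W([-.030+s,0,.0735]),W([-.030+s,0,.0695]),W([-.035+s,0,.0735])],o).round(1).tolist(),"plate top",proj("wrist",W([-.029+s,0,.0675]),o).round(1),"cheekend",proj("wrist",[W([-.024+s,y_,.0735]) for y_ in(.0155,-.0155)],o).round(1).tolist(), "cheek back",proj("wrist",W([-.062+s,.0155,.0735]),o).round(1).tolist())
```

```text
-0.009 wall [[274.2 150.5]] bridge+x top/bot [[274.2, 49.3], [273.6, 50.9], [274.0, 40.4]] plate top [[273.4  53.3]] cheekend [[299.1, 58.6], [249.7, 61.0]] cheek back [[299.1, -11.4]]
0 wall [[274.5 162.4]] bridge+x top/bot [[274.5, 65.0], [274.0, 66.2], [274.3, 56.3]] plate top [[273.8  68.4]] cheekend [[299.1, 74.0], [250.4, 76.4]] cheek back [[299.1, 5.9]]
0.009 wall [[274.8 174. ]] bridge+x top/bot [[274.8, 80.2], [274.3, 81.1], [274.6, 71.8]] plate top [[274.1  83.1]] cheekend [[299.1, 89.0], [251.0, 91.3]] cheek back [[299.1, 22.8]]
```

View pics/w2d.png

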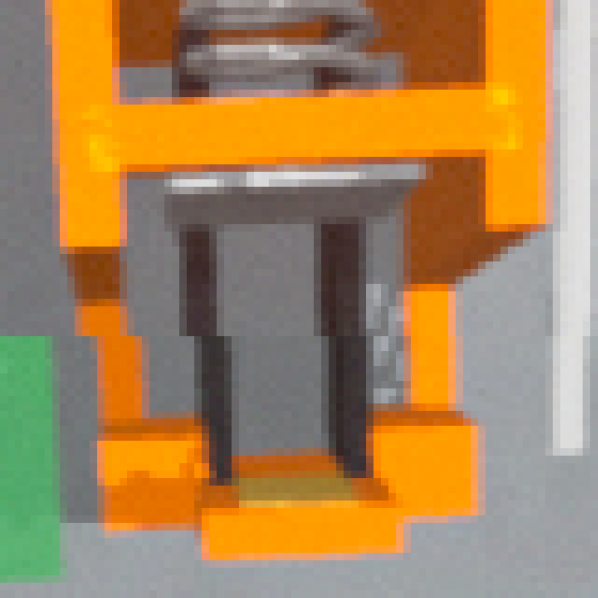

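Frame shift measured from four features against the logger outline: bridge edges +4.0 and +4.1 mm, wall edge +3.9 mm, plate +4.3 mm, so s is about +4 mm. Next I look at the cell.

Call:
drive_tool([
  [[0,-1,0.1,0,0,-0.4],[0,-1,0.1,0,0,-0.4],[0,-1,0.1,0,0,-0.4],[0,-1,0.1,0,0,-0.4],[0,-1,0.1,0,0,-0.4],[0,-1,0,0,0,-0.4],[0,-1,0,0,0,-0.4],[0,-1,0,0,0,-0.4]],
])

```text
time: 4.5
position: [0.5919, -0.0247, 0.2886]
tool_rot: [-0.002, 1.0, -0.0, 0.001]
ft_force: [-0.5, -0.7, 0.8]
grip_width: 0.0869
```

Call:
drive_tool([
  [[0,-1,0,0,0,0],[0,-1,0,0,0,0],[0,-1,0,0,0,0],[0,-1,0,0,0,0],[0,-1,0,0,0,0],[0,-1,0,0,0,0],[0,-1,0,0,0,0],[0,-1,0,0,0,0]],
])

```text
time: 5.5
position: [0.5917, -0.2253, 0.2876]
tool_rot: [-0.003, 1.0, -0.0, 0.0]
ft_force: [0.2, -0.1, -0.7]
grip_width: 0.0869
```

Call:
drive_tool([
  [[0.2,-1,0,0,0,0],[0,0,0,0,0,0],[0,0,0,0,0,0]],
])

```text
time: 5.88
position: [0.5963, -0.2485, 0.2869]
tool_rot: [-0.003, 1.0, 0.001, -0.001]
ft_force: [0.6, 0.6, -0.1]
grip_width: 0.087
```

Run:
```python
from h import *
o=robot.get_obs();im=camera("wrist");cv2.imwrite("pics/w3.png",im[:,:,::-1]);print(o["time"],o["position"],o["tool_rot"],o["ft_force"])
np.save("o3.npy",o,allow_pickle=True)
```

```text
5.875 [ 0.59633013 -0.24849905  0.28693554] [-2.73294876e-03  9.99995925e-01  5.93496604e-04 -5.72979229e-04] [ 0.62692245  0.63920347 -0.1407055 ]
```

View pics/w3.png

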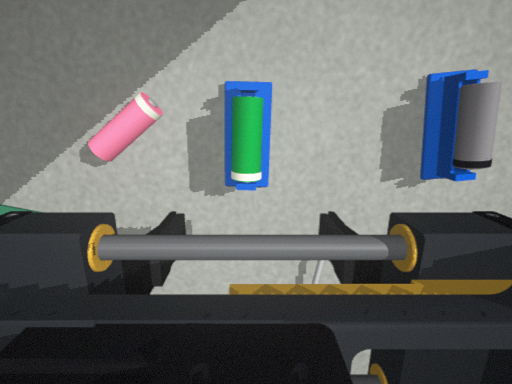

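Wrist view: the green cell lies in its dock from (247,96) at the flat end to the white ring at (246,180), plus end towards +x. Pink at (125,128) and grey at (477,125) are the others.

Run:
```python
from h import *
im=cv2.imread("pics/w3.png")[:,:,::-1].copy();o=np.load("o3.npy",allow_pickle=True).item()
hsv=cv2.cvtColor(im,cv2.COLOR_RGB2HSV)
g=cv2.inRange(hsv,(50,120,40),(75,255,255));w=cv2.inRange(hsv,(0,0,185),(179,60,255))
m=np.zeros_like(g);m[85:195,225:275]=(g|w)[85:195,225:275]
m=cv2.morphologyEx(m,cv2.MORPH_OPEN,np.ones((3,3)))
cs,_=cv2.findContours(m,cv2.RETR_EXTERNAL,cv2.CHAIN_APPROX_NONE);c=max(cs,key=cv2.contourArea);print(cv2.boundingRect(c),cv2.contourArea(c))
rows=np.arange(102,174);l=[];r=[]
for y in rows:
    xs=np.where(m[y])[0];l.append(xs.min());r.append(xs.max()+1)
l=np.array(l)-.5;r=np.array(r)-.5
pl=np.polyfit(rows,l,1);pr=np.polyfit(rows,r,1);print(pl,pr)
cols=np.where(m[140])[0];cc=range(int(cols.min())+8,int(cols.max())-7)
t=np.median([np.where(m[:,x])[0].min() for x in cc])-.5;b=np.median([np.where(m[:,x])[0].max() for x in cc])+.5
print(t,b)
f=lambda y:(np.polyval(pl,y)+np.polyval(pr,y))/2
E=onz("wrist",[(f(t),t),(f(b),b)],.0495,o);print("ends",E,np.linalg.norm(E[1]-E[0]))
for z in(.0365,.0415):
    a=onz("wrist",[(np.polyval(pl,130),130),(np.polyval(pr,130),130)],z,o);print("width",np.linalg.norm(a[1]-a[0]),a.mean(0))
A=onz("wrist",[(f(105),105),(f(170),170)],.0365,o);d=A[1]-A[0];print("yaw",np.degrees(np.arctan2(d[1],d[0])))
T=R.from_quat(o["tool_rot"]).as_matrix();print("tool yaw",np.degrees(np.arctan2(-T[1,0],-T[0,0])),T[:,2])
# dock blue
bl=cv2.inRange(hsv,(105,120,60),(130,255,255));mm=np.zeros_like(bl);mm[75:200,215:285]=bl[75:200,215:285]
cs,_=cv2.findContours(mm|m,cv2.RETR_EXTERNAL,cv2.CHAIN_APPROX_NONE);q=cv2.minAreaRect(max(cs,key=cv2.contourArea));print(q,onz("wrist",q[0],.006,o))
```

```text
(233, 97, 30, 85) 2257.5
[5.54698051e-03 2.31806735e+02] [6.02611100e-02 2.54852986e+02]Traceback (most recent call last):
  File "<stdin>", line 14, in <module>
    return umr_minimum(a, axis, None, out, keepdims, initial, where)
ValueError: zero-size array to reduction operation minimum which has no identity
```

```bash
cat > cell.py <<'E'
from h import *
im=cv2.imread("pics/w3.png")[:,:,::-1].copy();o=np.load("o3.npy",allow_pickle=True).item()
hsv=cv2.cvtColor(im,cv2.COLOR_RGB2HSV)
g=cv2.inRange(hsv,(45,90,25),(80,255,255));w=cv2.inRange(hsv,(0,0,185),(179,60,255))
m=np.zeros_like(g);m[85:195,225:275]=g[85:195,225:275]
m[170:186,229:264]|=w[170:186,229:264]
cs,_=cv2.findContours(m,cv2.RETR_EXTERNAL,cv2.CHAIN_APPROX_NONE);c=max(cs,key=cv2.contourArea);print(cv2.boundingRect(c),cv2.contourArea(c))
m[:]=0;cv2.drawContours(m,[c],-1,255,-1)
rows=np.arange(102,174);l=[];r=[]
for y in rows:
    xs=np.where(m[y])[0];l.append(xs.min());r.append(xs.max()+1)
l=np.array(l)-.5;r=np.array(r)-.5
print(l[::8],r[::8])
pl=np.polyfit(rows,l,1);pr=np.polyfit(rows,r,1);print(pl,pr)
cc=range(240,256)
t=np.median([np.where(m[:,x])[0].min() for x in cc])-.5;b=np.median([np.where(m[:,x])[0].max() for x in cc])+.5
print(t,b)
f=lambda y:(np.polyval(pl,y)+np.polyval(pr,y))/2
E=onz("wrist",[(f(t),t),(f(b),b)],.0495,o);print("ends",E,np.linalg.norm(E[1]-E[0]))
for z in(.0365,.0415):
    a=onz("wrist",[(np.polyval(pl,130),130),(np.polyval(pr,130),130)],z,o);print("width",np.linalg.norm(a[1]-a[0]),a.mean(0))
A=onz("wrist",[(f(105),105),(f(170),170)],.0365,o);d=A[1]-A[0];print("yaw",np.degrees(np.arctan2(d[1],d[0])))
T=R.from_quat(o["tool_rot"]).as_matrix();print("tool yaw",np.degrees(np.arctan2(-T[1,0],-T[0,0])),T[:,2])
bl=cv2.inRange(hsv,(105,120,60),(130,255,255));mm=np.zeros_like(bl);mm[75:200,215:285]=bl[75:200,215:285]
cs,_=cv2.findContours(mm|m,cv2.RETR_EXTERNAL,cv2.CHAIN_APPROX_NONE);q=cv2.minAreaRect(max(cs,key=cv2.contourArea));print(q,onz("wrist",q[0],.006,o))
E
python3 cell.py; python3 -c "
import cv2
im=cv2.imread('pics/w3.png');cv2.imwrite('pics/w3c.png',cv2.resize(im[75:200,215:285],None,fx=4.5,fy=4.5,interpolation=cv2.INTER_NEAREST))"
```

```text
(232, 97, 31, 85) 2319.0
[232.5 232.5 232.5 232.5 232.5 232.5 231.5 231.5 231.5] [262.5 261.5 261.5 261.5 261.5 261.5 260.5 260.5 260.5]
[-1.35700045e-02  2.34032542e+02] [-2.85709692e-02  2.65053508e+02]
96.5 181.5
ends [[ 0.51120246 -0.24944454  0.0495    ]
 [ 0.57895101 -0.25083089  0.0495    ]] 0.06776273160035283
width 0.024622976568410546 [ 0.53721209 -0.25017455  0.0365    ]
width 0.024091654060099502 [ 0.53698846 -0.25009349  0.0415    ]
yaw -1.17228442431442
tool yaw 0.3132123154510994 [-0.0011492   0.00118386 -0.99999864]
((248.0, 135.0), (108.0, 46.0), 90.0) [[ 0.54328213 -0.24951353  0.006     ]]
```

View pics/w3c.png

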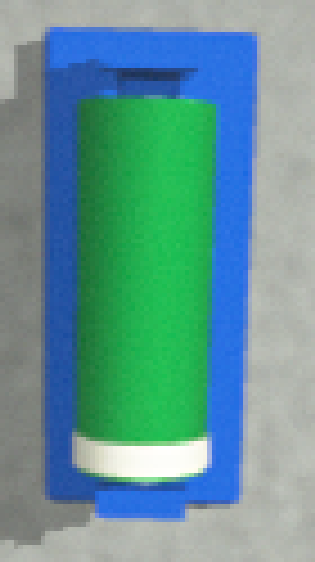

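Cell: centre (0.546, -0.250), yaw about -1.2°. The body measured 67.8 mm against 68 true. Reaching.

Call:
drive_tool([
  [[-1,-0.06,0,0,0,-0.25],[-1,0,0,0,0,0],[0,0,-0.9,0,0,0],[0,0,-0.9,0,0,0],[0,0,-0.9,0,0,0],[0,0,-0.75,0,0,0],[0,0,0,0,0,0],[0,0,0,0,0,0]],
], grip=0)

```text
time: 6.92
position: [0.547, -0.2502, 0.2015]
tool_rot: [0.01, 1.0, -0.0, 0.0]
ft_force: [0.4, -0.6, 0.5]
grip_width: 0.0869
```

Call:
drive_tool([
  [[0,0,0,0,0,0],[0,0,0,0,0,0],[0,0,0,0,0,0],[0,0,0,0,0,0],[0,0,0,0,0,0],[0,0,0,0,0,0]],
], grip=1, force=35)

```text
time: 7.68
position: [0.5467, -0.2503, 0.201]
tool_rot: [0.01, 1.0, 0.0, -0.0]
ft_force: [0.7, 0.2, -0.2]
grip_width: 0.0347
```

Call:
drive_tool([
  [[0,0,0,0,0,0],[0,0,0,0,0,0],[0,0,0,0,0,0]],
])

```text
time: 8.05
position: [0.547, -0.2514, 0.2016]
tool_rot: [0.01, 1.0, -0.001, 0.001]
ft_force: [-1.9, -5.4, 1.5]
grip_width: 0.0251
```

Call:
drive_tool([
  [[0,0,0.8,0,0,0],[0,0,0.8,0,0,0],[0,0,0.8,0,0,0],[0,0,0.8,0,0,0],[0,0,0.8,0,0,0],[0,0,0,0,0,0]],
])

```text
time: 8.8
position: [0.547, -0.2498, 0.303]
tool_rot: [0.01, 1.0, -0.0, 0.001]
ft_force: [-0.6, 0.3, -1.7]
grip_width: 0.0251
```

Run:
```python
from h import *
o=robot.get_obs();im=camera("wrist");cv2.imwrite("pics/w4.png",im[:,:,::-1]);print(o["time"],o["position"],o["tool_rot"],o["ft_force"],o["grip_width"])
np.save("o4.npy",o,allow_pickle=True)
```

```text
8.8 [ 0.54704815 -0.24976314  0.3030026 ] [ 1.00955070e-02  9.99947876e-01 -4.56690075e-04  1.45505573e-03] [-0.61838827  0.31212866 -1.65829569] 0.025115831833430136
```

View pics/w4.png

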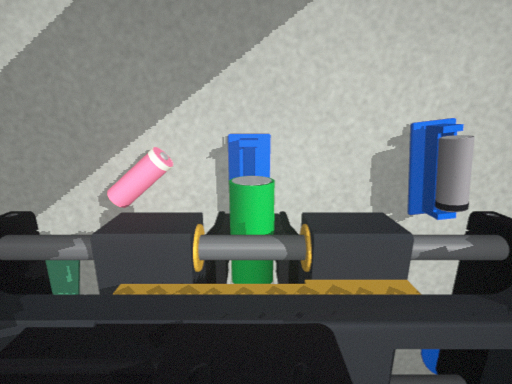

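The cell is held, with its flat face at (252,180) in the wrist view. I'll check where the flat end sits relative to the tool.

Run:
```python
from h import *
im=cv2.imread("pics/w4.png");o=np.load("o4.npy",allow_pickle=True).item()
cv2.imwrite("pics/w4c.png",cv2.resize(im[165:215,210:295],None,fx=8,fy=8,interpolation=cv2.INTER_NEAREST))
T=R.from_quat(o["tool_rot"]).as_matrix()
for cx in(-.002,0,.002):
  for y,z in((0,.152),(0,.178),(.013,.165),(-.013,.165)):
    P=o["position"]+T@np.array([.035+cx,y,z]);print(cx,y,z,proj("wrist",P,o).round(1))
```

```text
-0.002 0 0.152 [[246.9 190.2]]
-0.002 0 0.178 [[247.6 179. ]]
-0.002 0.013 0.165 [[270.4 184.1]]
-0.002 -0.013 0.165 [[224.2 184.1]]
0 0 0.152 [[246.9 186.5]]
0 0 0.178 [[247.6 175.8]]
0 0.013 0.165 [[270.5 180.7]]
0 -0.013 0.165 [[224.1 180.7]]
0.002 0 0.152 [[246.9 182.7]]
0.002 0 0.178 [[247.6 172.5]]
0.002 0.013 0.165 [[270.5 177.2]]
0.002 -0.013 0.165 [[224.  177.2]]
```

View pics/w4c.png

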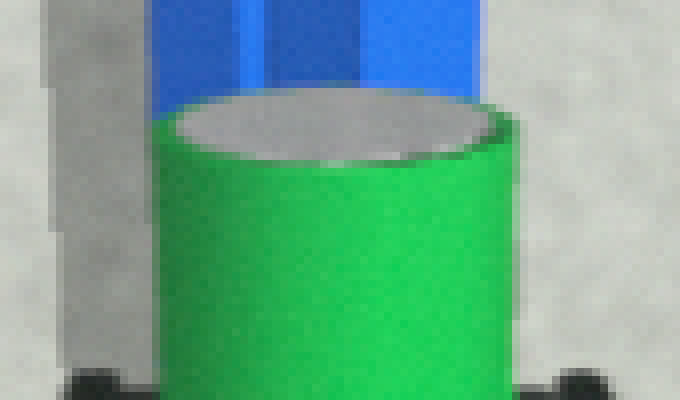

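The flat face is at columns 229–274 (centre 251.6), while the calibration predicts 247.3 for tool y = 0. The finger collars also centre on about 252. So the wrist calibration is about 2.4 mm off in tool y, which agrees with the side force when gripping, and I correct the logger position for it. Next, the approach numbers.

```bash
cat > plan.py <<'E'
from h import *
LC=np.array([.5203,.1676]);YAW=np.radians(22.15)
E0=np.array([-.0008,0,-.001]) # cell centre in cell frame rel. to grasp point
u=np.array([np.cos(YAW),np.sin(YAW),0]);v=np.array([-u[1],u[0],0])
def Rc(th): return R.from_euler("z",YAW)*R.from_rotvec([0,-np.radians(th),0])   # cell rot
R0=R.from_euler("z",0)*R.from_quat([0,1,0,0])  # tool when cell along world x
def tcp(c,th):
    rc=Rc(th);c=np.array(c)/1000
    W=np.r_[LC,0]+u*c[0]+v*c[1]+[0,0,c[2]]
    G=W-rc.apply(E0);return G+rc.apply([0,0,.164]),rc*R0
def cellnow(o=None):
    o=o or robot.get_obs();rt=R.from_quat(o["tool_rot"]);rc=rt*R0.inv()
    G=np.array(o["position"])+rt.apply([0,0,.164]);W=G+rc.apply(E0);d=W-np.r_[LC,0]
    ax=rc.apply([1,0,0]);up=rc.apply([0,0,1])
    f=lambda p:np.array([p@u,p@v,p[2]])*1000
    out=dict(c=f(d),tip=f(d+.035*ax),urim=f(d-.035*ax+.013*up),lrim=f(d-.035*ax-.013*up),prim=f(d+.033*ax-.013*up),pitch=np.degrees(np.arcsin(ax[2])),yawerr=np.degrees(np.arctan2(ax[1],ax[0])-YAW),F=np.array([o["ft_force"]@u,o["ft_force"]@v,o["ft_force"][2]]))
    return out
def show(o=None):
    o=o or robot.get_obs()
    print("t",o["time"]);[print(" ",k,np.round(x,2)) for k,x in cellnow(o).items()]
def units(c,th,o=None):
    o=o or robot.get_obs();p,r=tcp(c,th);dp=(p-o["position"])/.025
    rv=np.degrees((r*R.from_quat(o["tool_rot"]).inv()).as_rotvec())/6
    print("target",p.round(4),"units d",dp.round(2),"rot",rv.round(3))
E
python3 - <<'E'
from plan import *
show();units((22,0,130),27);units((22,0,130),0);print("tilt per 6deg",-v)
E
```

```text
t 8.85
  c [-133.47 -396.08  136.79]
  tip [-101.32 -409.93  136.82]
  urim [-165.62 -382.23  149.76]
  lrim [-165.6  -382.23  123.76]
  prim [-103.15 -409.14  123.82]
  pitch 0.05
  yawerr -23.31
  F [-0.61 -0.45 -1.38]
target [0.472  0.1479 0.2774] units d [-2.99 15.9  -0.98] rot [ 0.822 -4.447  3.812]
target [0.5414 0.1762 0.295 ] units d [-0.21 17.03 -0.27] rot [-0.004  0.008  3.884]
tilt per 6deg [ 0.37703267 -0.92619996 -0.        ]
```

Call:
drive_tool([
  [[0,1,0,0,0,0.485],[0,1,0,0,0,0.485],[0,1,0,0,0,0.485],[0,1,0,0,0,0.485],[0,1,0,0,0,0.485],[0,1,0,0,0,0.485],[0,1,0,0,0,0.485],[0,1,0,0,0,0.485]],
])

```text
time: 9.85
position: [0.5458, -0.0475, 0.3003]
tool_rot: [-0.194, 0.981, 0.001, -0.001]
ft_force: [0.3, -0.7, -1.2]
grip_width: 0.0253
```

Call:
drive_tool([
  [[-0.4,1,0,0.21,-0.52,0],[-0.4,1,0,0.21,-0.52,0],[-0.4,1,0,0.21,-0.52,0],[-0.4,1,0,0.21,-0.52,0],[-0.4,1,0,0.21,-0.52,0],[-0.4,1,0,0.21,-0.52,0],[-0.4,1,0,0.21,-0.52,0],[-0.2,0.9,0,0.21,-0.52,0]],
])

```text
time: 10.85
position: [0.4694, 0.1494, 0.3004]
tool_rot: [-0.188, 0.954, 0.045, 0.228]
ft_force: [-0.0, 0.7, -1.0]
grip_width: 0.025
```

Call:
drive_tool([
  [[0,0,0,0,0,0],[0,0,0,0,0,0],[0,0,0,0,0,0]],
])

```text
time: 11.22
position: [0.472, 0.1469, 0.301]
tool_rot: [-0.186, 0.955, 0.044, 0.228]
ft_force: [0.2, -0.4, -1.4]
grip_width: 0.0247
```

Run:
```python
from plan import *
show();units((22,0,130),27)
o=robot.get_obs();im=camera("wrist");cv2.imwrite("pics/w5.png",im[:,:,::-1]);np.save("o5.npy",o,allow_pickle=True)
```

```text
t 11.225
  c [ 21.39  -1.21 153.48]
  tip [ 52.6   -1.22 169.32]
  urim [-15.7   -1.17 149.23]
  lrim [ -3.93  -1.21 126.05]
  prim [ 56.7   -1.24 156.82]
  pitch 26.91
  yawerr -0.03
  F [-0.01 -0.46 -1.4 ]
target [0.472  0.1479 0.2774] units d [-0.    0.04 -0.94] rot [ 0.016 -0.009  0.01 ]
```

View pics/w5.png

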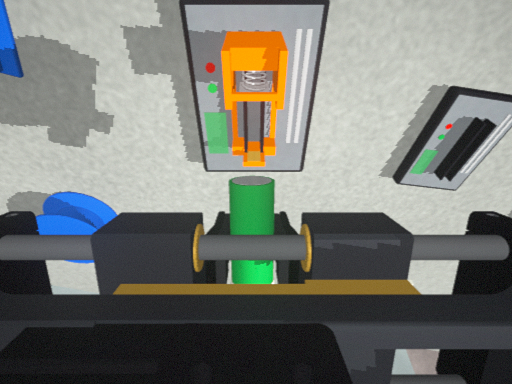

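The cell's flat end (252,180) is lined up in front of the holder, with the wall at (254,155) and the bridge at (253,97). I'll measure the sideways offset in this same view.

Run:
```python
from plan import *
im=cv2.imread("pics/w5.png");o=np.load("o5.npy",allow_pickle=True).item()
rgb=im[:,:,::-1].copy();hsv=cv2.cvtColor(rgb,cv2.COLOR_RGB2HSV)
om=cv2.inRange(hsv,(8,150,60),(22,255,255))
for y in (40,60,70,80,90,97,105,120,130,148,155,160,163):
    xs=np.where(om[y,200:310])[0]+200
    runs=np.split(xs,np.where(np.diff(xs)>1)[0]+1)
    print(y,[(int(r[0]),int(r[-1])) for r in runs if len(r)])
g=cv2.inRange(hsv,(45,90,25),(80,255,255))
for y in(190,200,210):
    xs=np.where(g[y,220:290])[0]+220;print("g",y,xs.min(),xs.max())
for nm,p in(("wall",(39,0,55.5)),("bridge",(-26,0,73.5)),("cheekL",(-20,-15.5,73.5)),("cheekR",(-20,15.5,73.5))):
    P=np.r_[LC,0]+u*p[0]/1000+v*p[1]/1000+[0,0,p[2]/1000]
    T=R.from_quat(o["tool_rot"])
    # shift camera by -2.4 mm in tool y -> equivalently shift point +2.4mm
    print(nm,proj("wrist",P+T.apply([0,.0024,0]),o).round(1), "axis pt",proj("wrist",P-v*(-.0012*0)-v*0,o).round(1))
cv2.imwrite("pics/w5c.png",cv2.resize(im[20:180,205:305],None,fx=3.7,fy=3.7,interpolation=cv2.INTER_NEAREST))
```

```text
40 [(225, 283)]
60 [(222, 286)]
70 [(222, 251), (255, 285)]
80 [(223, 234), (273, 285)]
90 [(224, 235), (272, 284)]
97 [(224, 283)]
105 [(225, 236), (271, 283)]
120 [(232, 236), (270, 275)]
130 [(233, 237), (270, 274)]
148 [(232, 244), (247, 260), (263, 274)]
155 [(243, 264)]
160 [(243, 264)]
163 [(243, 264)]
g 190 230 273
g 200 230 273
g 210 230 273
wall [[253.2 161. ]] axis pt [[250.6 161. ]]
bridge [[253.6 100.4]] axis pt [[250.1 100.4]]
cheekL [[231.7 108.5]] axis pt [[228.4 108.5]]
cheekR [[275.4 108.5]] axis pt [[272.  108.5]]
```

View pics/w5c.png

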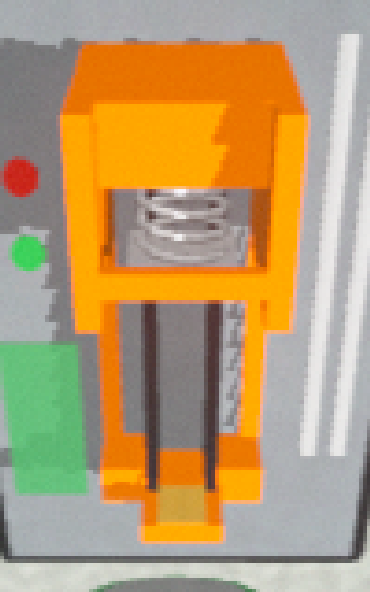

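The frame centre is at columns 253.5–253.8 and the cell axis at 251.5. The corrected prediction was 253.2–253.6, so they agree. The cell needs about +1.5 mm along logger y. I shift by that and lower it in front of the bridge.

Call:
drive_tool([
  [[0,0.06,-0.7,0,0,0],[-0.02,0,-0.7,0,0,0],[0,0,-0.7,0,0,0],[0,0,-0.7,0,0,0],[0,0,0,0,0,0],[0,0,0,0,0,0]],
])

```text
time: 12.02
position: [0.481, 0.156, 0.2431]
tool_rot: [-0.186, 0.957, 0.04, 0.219]
ft_force: [-0.3, 0.9, -1.3]
grip_width: 0.0253
```

Run:
```python
from plan import *
show();units((22,0.3,68.5),27)
o=robot.get_obs();im=camera("wrist");cv2.imwrite("pics/w6.png",im[:,:,::-1]);np.save("o6.npy",o,allow_pickle=True)
im=camera("scene");cv2.imwrite("pics/s6.png",cv2.resize(im[110:200,220:340],None,fx=5,fy=5,interpolation=cv2.INTER_CUBIC)[:,:,::-1])
```

```text
t 12.025
  c [30.02  2.98 94.08]
  tip [ 61.55   2.93 109.25]
  urim [-7.16  3.11 90.62]
  lrim [ 4.11  2.94 67.19]
  prim [65.39  2.85 96.67]
  pitch 25.69
  yawerr -0.08
  F [ 0.03  0.93 -1.31]
target [0.4718 0.1482 0.2159] units d [-0.37 -0.31 -1.09] rot [ 0.129 -0.183  0.039]
```

View pics/w6.png

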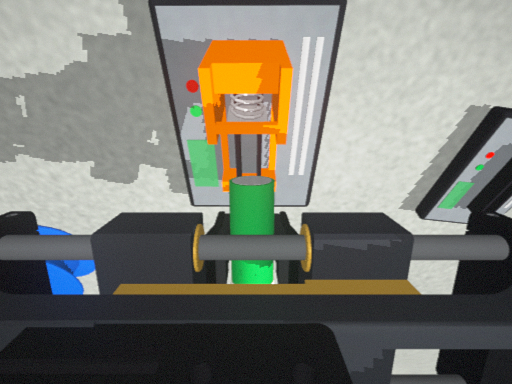

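View pics/s6.png

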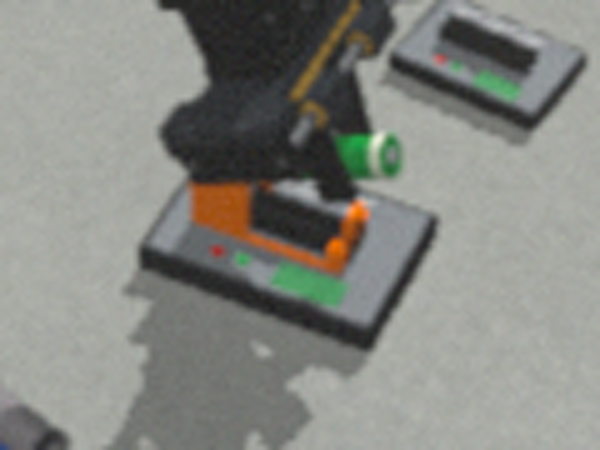

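The arm fell short of the commanded pose (x +9 mm, z high, tilt 25.7°), so it may be at a joint limit. Checking.

Run:
```python
from plan import *
o=robot.get_obs();print(o["q"].round(3),o["position"],o["joint_velocities"].round(3))
for f in("o1","o2","o3","o5","o6"):
    q=np.load(f+".npy",allow_pickle=True).item();print(f,q["q"].round(3),q["position"].round(4))
show()
```

```text
[ 0.059  0.624  2.     0.994  0.16  -2.854] [0.48083941 0.15589217 0.24334382] [-0.002 -0.003  0.001  0.004 -0.001  0.   ]
o1 [ 1.000e-01  5.360e-01  1.549e+00  1.000e-03  1.058e+00 -1.812e+00] [0.5712 0.169  0.3646]
o2 [ 0.109  0.682  1.557  0.     0.902 -1.803] [0.5917 0.1764 0.2751]
o3 [-0.568  0.697  1.473  0.     0.974 -2.144] [ 0.5963 -0.2485  0.2869]
o5 [ 0.036  0.494  1.999  0.657  0.255 -2.527] [0.472  0.1469 0.301 ]
o6 [ 0.059  0.625  2.     0.993  0.16  -2.854] [0.481  0.156  0.2431]
t 12.125
  c [29.89  2.92 94.33]
  tip [ 61.43   2.86 109.52]
  urim [-7.28  3.07 90.86]
  lrim [ 3.99  2.9  67.44]
  prim [65.26  2.78 96.94]
  pitch 25.71
  yawerr -0.11
  F [-0.29 -0.74 -1.88]
```

Joint 6 sits at its limit (-2.85) and joint 5 is near 0: this grasp, tilted 27° outward, runs into the wrist singularity. I'll put the cell back in its dock and re-grip with the tool pre-tilted about 18° the other way, so it is only about +9° at insertion.

Run:
```python
from plan import *
o=robot.get_obs()
tgt=np.array([.547,-.250,.303]);r=R.from_quat([.0101,.99995,0,0])
print((tgt-o["position"])/.025, np.degrees((r*R.from_quat(o["tool_rot"]).inv()).as_rotvec())/6)
r1=R.from_euler("z",22.15,degrees=True)*R.from_quat([0,1,0,0])
print(np.degrees((r1*R.from_quat(o["tool_rot"]).inv()).as_rotvec())/6)
```

```text
[  2.6464236  -16.23568688   2.38624713] [-0.72696578  4.25225795 -3.78739404]
[-1.5604313   3.99093636  0.03141694]
```

Call:
drive_tool([
  [[0,0,1,0,0,0],[0,0,1,-0.1,0.26,0],[0,0,0.4,-0.2,0.53,0],[0.3,-0.3,0,-0.25,0.64,0],[0.5,-0.8,0,-0.25,0.64,0],[0.5,-1,0,-0.25,0.64,0],[0.5,-1,0,-0.25,0.64,0],[0.3,-1,0,-0.25,0.64,0]],
])

```text
time: 13.12
position: [0.5338, 0.0525, 0.3032]
tool_rot: [-0.19, 0.982, -0.0, -0.0]
ft_force: [-0.3, -0.0, -2.1]
grip_width: 0.0252
```

Call:
drive_tool([
  [[0.2,-1,0,0,0,-0.48],[0.2,-1,0,0,0,-0.48],[0.2,-1,0,0,0,-0.48],[0,-1,0,0,0,-0.48],[0,-1,0,0,0,-0.48],[0,-1,0,0,0,-0.48],[0,-1,0,0,0,-0.48],[0,-1,0,0,0,-0.48]],
])

```text
time: 14.12
position: [0.5481, -0.1474, 0.303]
tool_rot: [0.011, 1.0, 0.0, 0.0]
ft_force: [-0.1, 0.1, -2.0]
grip_width: 0.025
```

Call:
drive_tool([
  [[0,-1,0,0,0,0],[0,-1,0,0,0,0],[0,-1,0,0,0,0],[0,-0.9,0,0,0,0],[0,0,0,0,0,0]],
])

```text
time: 14.75
position: [0.5484, -0.246, 0.3027]
tool_rot: [0.011, 1.0, -0.0, 0.001]
ft_force: [0.1, 0.3, -1.4]
grip_width: 0.025
```

Run:
```python
from plan import *
o=robot.get_obs()
tgt=np.array([.547,-.250,.2018]);r=R.from_quat([.0101,.99995,0,0])
print(o["time"],o["position"],(tgt-o["position"])/.025, np.degrees((r*R.from_quat(o["tool_rot"]).inv()).as_rotvec())/6)
```

```text
14.75 [ 0.54842177 -0.24603003  0.30272092] [-0.05687097 -0.15879865 -4.03683673] [0.00338626 0.01037812 0.01834027]
```

Call:
drive_tool([
  [[-0.06,-0.24,-0.8,0,0,0],[0,0,-0.8,0,0,0],[0,0,-0.8,0,0,0],[0,0,-0.8,0,0,0],[0,0,-0.6,0,0,0],[0,0,-0.22,0,0,0],[0,0,0,0,0,0],[0,0,0,0,0,0]],
])

```text
time: 15.75
position: [0.547, -0.25, 0.2024]
tool_rot: [0.01, 1.0, 0.0, 0.0]
ft_force: [0.6, 0.0, -0.8]
grip_width: 0.0253
```

Run:
```python
from plan import *
o=robot.get_obs();print(o["position"],o["ft_force"])
im=camera("wrist");cv2.imwrite("pics/w7.png",im[:,:,::-1])
```

```text
[ 0.54701099 -0.24997684  0.20236903] [ 0.60314082  0.00334011 -0.83635432]
```

View pics/w7.png

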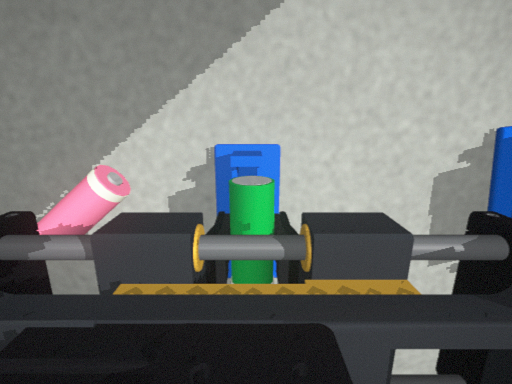

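The dock is centred at column 248 and the cell at 252, so I nudge 2 mm towards -y, set it down, release, and tilt the open gripper -18° about the cell with the grasp 4 mm towards the plus end.

Call:
drive_tool([
  [[0,-0.08,-0.03,0,0,0],[0,0,-0.02,0,0,0],[0,0,0,0,0,0]],
])

```text
time: 16.18
position: [0.547, -0.2524, 0.2013]
tool_rot: [0.01, 1.0, -0.0, 0.0]
ft_force: [0.4, 0.0, 3.1]
grip_width: 0.0254
```

Call:
drive_tool([
  [[0,0,0,0,0,0],[0,0,0,0,0,0],[0,0,0,0,0,0],[0,0,0,0,0,0]],
], grip=0.3)

```text
time: 16.68
position: [0.5468, -0.252, 0.2006]
tool_rot: [0.01, 1.0, 0.0, -0.0]
ft_force: [-0.9, 0.2, -0.6]
grip_width: 0.0559
```

Call:
drive_tool([
  [[0.36,0,0.02,0,0.5,0],[0.36,0,0,0,0.5,0],[0.36,0,-0.04,0,0.5,0],[0.37,0,-0.07,0,0.5,0],[0.37,0,-0.1,0,0.5,0],[0.37,0,-0.13,0,0.5,0],[0,0,0,0,0,0],[0,0,0,0,0,0]],
])

```text
time: 17.68
position: [0.6012, -0.252, 0.1927]
tool_rot: [0.01, 0.988, -0.001, -0.156]
ft_force: [0.7, -0.3, -0.4]
grip_width: 0.0606
```

Run:
```python
from plan import *
o=robot.get_obs();r=R.from_quat(o["tool_rot"]);print(o["time"],o["position"],o["ft_force"],"grasp pt",o["position"]+r.apply([0,0,.164]),(r*R0.inv()).as_euler("zyx",degrees=True),o["q"].round(2))
im=camera("wrist");cv2.imwrite("pics/w8.png",im[:,:,::-1]);np.save("o8.npy",o,allow_pickle=True)
```

```text
17.675 [ 0.60121931 -0.25197651  0.19266131] [ 0.67220957 -0.33770254 -0.40452323] grasp pt [ 0.55053067 -0.25182951  0.03669131] [-1.14618512 18.00361939  0.0540025 ] [-0.54  0.88  1.39 -0.17  1.15 -2.  ]
```

View pics/w8.png

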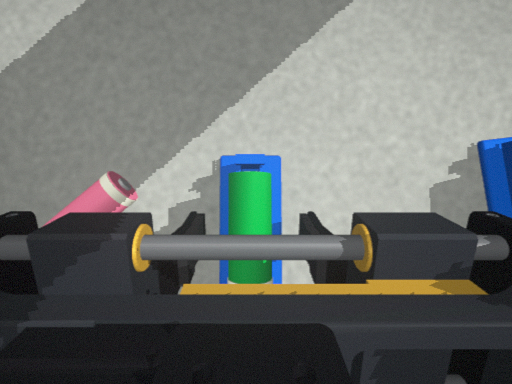

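Call:
drive_tool([
  [[0,0,0,0,0,0],[0,0,0,0,0,0],[0,0,0,0,0,0],[0,0,0,0,0,0],[0,0,0,0,0,0],[0,0,0,0,0,0],[0,0,0,0,0,0]],
], grip=1, force=40)

```text
time: 18.6
position: [0.6017, -0.2527, 0.193]
tool_rot: [0.01, 0.988, -0.002, -0.156]
ft_force: [-1.4, -3.8, 0.6]
grip_width: 0.025
```

Call:
drive_tool([
  [[0,0,0.8,0,0,0],[0,0,0.8,0,0,0],[0,0,0.8,0,0,0],[0,0,0.8,0,0,0],[0,0,0.6,0,0,0],[0,0,0,0,0,0]],
])

```text
time: 19.35
position: [0.602, -0.2523, 0.2897]
tool_rot: [0.01, 0.988, -0.002, -0.155]
ft_force: [0.1, 1.2, -1.7]
grip_width: 0.0248
```

```bash
cat > plan.py <<'E'
from h import *
LC=np.array([.5203,.1676]);YAW=np.radians(22.15);TP=18.0
E0=np.array([-.0043,0,-.0002]) # cell centre in cell frame rel. to grasp point
u=np.array([np.cos(YAW),np.sin(YAW),0]);v=np.array([-u[1],u[0],0])
def Rc(th): return R.from_euler("z",YAW)*R.from_rotvec([0,-np.radians(th),0])   # cell rot
RT=R.from_rotvec([0,np.radians(TP),0])*R.from_quat([0,1,0,0])  # tool rot when cell along world x, level
def tcp(c,th):
    rc=Rc(th);c=np.array(c)/1000
    W=np.r_[LC,0]+u*c[0]+v*c[1]+[0,0,c[2]]
    G=W-rc.apply(E0);rt=rc*RT;return G-rt.apply([0,0,.164]),rt
def cellnow(o=None):
    o=o or robot.get_obs();rt=R.from_quat(o["tool_rot"]);rc=rt*RT.inv()
    G=np.array(o["position"])+rt.apply([0,0,.164]);W=G+rc.apply(E0);d=W-np.r_[LC,0]
    ax=rc.apply([1,0,0]);up=rc.apply([0,0,1])
    f=lambda p:np.array([p@u,p@v,p[2]])*1000
    return dict(c=f(d),tip=f(d+.035*ax),urim=f(d-.035*ax+.013*up),lrim=f(d-.035*ax-.013*up),prim=f(d+.033*ax-.013*up),pitch=np.degrees(np.arcsin(ax[2])),yawerr=np.degrees(np.arctan2(ax[1],ax[0])-YAW),F=np.array([o["ft_force"]@u,o["ft_force"]@v,o["ft_force"][2]]))
def show(o=None):
    o=o or robot.get_obs()
    print("t",o["time"],"q",o["q"].round(2));[print(" ",k,np.round(x,2)) for k,x in cellnow(o).items()]
def units(c,th,o=None):
    o=o or robot.get_obs();p,r=tcp(c,th);dp=(p-o["position"])/.025
    rv=np.degrees((r*R.from_quat(o["tool_rot"]).inv()).as_rotvec())/6
    print("target",p.round(4),"units d",dp.round(3),"rot",rv.round(3))
E
python3 - <<'E'
from plan import *
show();units((22,0,130),0);units((22,.3,130),27)
o=robot.get_obs();im=camera("wrist");cv2.imwrite("pics/w9.png",im[:,:,::-1]);np.save("o9.npy",o,allow_pickle=True);print(o["grip_width"])
T=R.from_quat(o["tool_rot"]);rc=T*RT.inv();G=o["position"]+T.apply([0,0,.164])+T.apply([0,.0024,0])
for dx in(-.002,0,.002):
    print(proj("wrist",[G+rc.apply(E0+[-.035+dx,0,s*.013]) for s in(1,-1)],o).round(1).tolist())
cv2.imwrite("pics/w9c.png",cv2.resize(im[160:210,210:295,::-1],None,fx=8,fy=8,interpolation=cv2.INTER_NEAREST))
E
```

```text
t 19.35 q [-0.54  0.75  1.36 -0.16  1.31 -2.02]
  c [-133.2  -399.24  133.34]
  tip [-101.04 -413.05  133.44]
  urim [-165.36 -385.33  146.23]
  lrim [-165.37 -385.54  120.23]
  prim [-102.88 -412.37  120.44]
  pitch 0.17
  yawerr -23.24
  F [ 0.53  1.11 -1.66]
target [0.5916 0.1966 0.2862] units d [-0.415 17.957 -0.14 ] rot [0.063 0.041 3.873]
target [0.5203 0.1679 0.2941] units d [-3.269 16.809  0.178] rot [ 0.89  -4.414  3.818]
0.024827434605398963
[[251.6, 167.0], [251.6, 172.4]]
[[251.6, 170.6], [251.6, 175.4]]
[[251.6, 174.2], [251.6, 178.5]]
```

View pics/w9c.png

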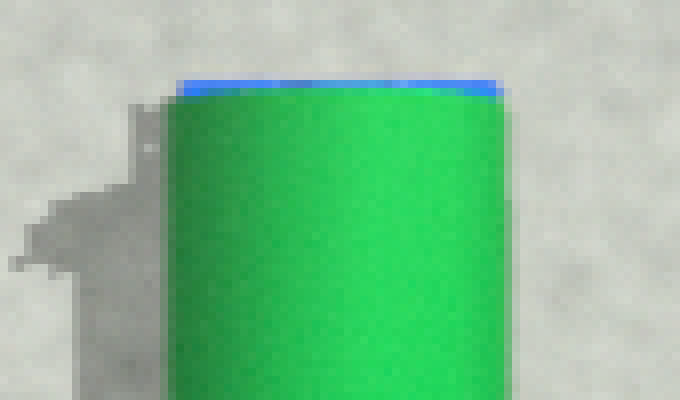

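The cell is re-gripped; its flat-end rim is at row 170.8 against 170.6 predicted. Moving to above the holder at 27°.

Call:
drive_tool([
  [[0,1,0,0,0,0.485],[0,1,0,0,0,0.485],[0,1,0,0,0,0.485],[0,1,0,0,0,0.485],[0,1,0,0,0,0.485],[0,1,0,0,0,0.485],[0,1,0,0,0,0.485],[0,1,0,0,0,0.485]],
])

```text
time: 20.4
position: [0.6012, -0.0494, 0.2876]
tool_rot: [-0.192, 0.969, -0.033, -0.153]
ft_force: [-0.1, -0.1, -2.0]
grip_width: 0.0251
```

Call:
drive_tool([
  [[-0.4,1,0.1,0.21,-0.52,0],[-0.4,1,0.1,0.21,-0.52,0],[-0.4,1,0,0.21,-0.52,0],[-0.4,1,0,0.21,-0.52,0],[-0.4,1,0,0.21,-0.52,0],[-0.4,1,0,0.21,-0.52,0],[-0.4,1,0,0.21,-0.52,0],[-0.4,1,0,0.21,-0.52,0]],
])

```text
time: 21.4
position: [0.5201, 0.1501, 0.2928]
tool_rot: [-0.192, 0.978, 0.012, 0.077]
ft_force: [-0.0, 0.8, -1.0]
grip_width: 0.0254
```

Call:
drive_tool([
  [[-0.05,0.8,0,0,0,0],[0,0,0,0,0,0],[0,0,0,0,0,0]],
])

```text
time: 21.78
position: [0.52, 0.1683, 0.2928]
tool_rot: [-0.192, 0.978, 0.012, 0.077]
ft_force: [-0.0, -0.9, -1.0]
grip_width: 0.0249
```

Run:
```python
from plan import *
show();units((22,.3,68.5),27)
o=robot.get_obs();im=camera("wrist");cv2.imwrite("pics/w10.png",im[:,:,::-1]);np.save("o10.npy",o,allow_pickle=True);print(o["grip_width"])
```

```text
t 21.775 q [ 0.1   0.57  1.78  0.06  0.65 -1.9 ]
  c [ 21.56  -0.32 128.61]
  tip [ 52.78  -0.23 144.44]
  urim [-15.54  -0.34 124.38]
  lrim [ -3.78  -0.5  101.19]
  prim [ 56.87  -0.31 131.94]
  pitch 26.89
  yawerr 0.18
  F [-0.36 -0.82 -0.99]
target [0.5203 0.1679 0.2326] units d [ 0.012 -0.017 -2.406] rot [0.067 0.007 0.003]
0.02489544834359002
```

View pics/w10.png

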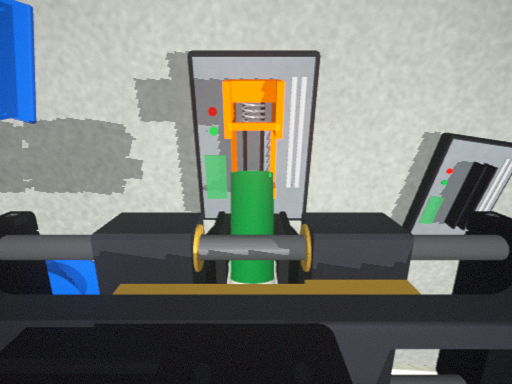

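Run:
```python
from plan import *
im=cv2.imread("pics/w10.png");o=np.load("o10.npy",allow_pickle=True).item()
hsv=cv2.cvtColor(im,cv2.COLOR_BGR2HSV);om=cv2.inRange(hsv,(8,150,60),(22,255,255));g=cv2.inRange(hsv,(45,90,25),(80,255,255))
for y in (100,110,118,126,132,145,155):
    xs=np.where(om[y,200:310])[0]+200
    runs=np.split(xs,np.where(np.diff(xs)>1)[0]+1);print(y,[(int(r[0]),int(r[-1])) for r in runs if len(r)])
for y in(175,185,200):
    xs=np.where(g[y,228:290])[0]+228;print("g",y,xs.min(),xs.max())
T=R.from_quat(o["tool_rot"])
for p in((-26,0,73.5),(-26,-15.5,73.5),(-26,15.5,73.5),(-31,0,73.5)):
    P=np.r_[LC,0]+u*p[0]/1000+v*p[1]/1000+[0,0,p[2]/1000];print(p,proj("wrist",P+T.apply([0,.0024,0]),o).round(1))
cv2.imwrite("pics/w10c.png",cv2.resize(im[70:200,200:310],None,fx=4.5,fy=4.5,interpolation=cv2.INTER_NEAREST))
```

```text
100 [(223, 283)]
110 [(223, 235), (272, 282)]
118 [(224, 235), (272, 282)]
126 [(224, 229), (231, 275), (279, 282)]
132 [(224, 235), (271, 281)]
145 [(231, 236), (271, 275)]
155 [(232, 236), (270, 275)]
g 175 231 272
g 185 231 272
g 200 231 272
(-26, 0, 73.5) [[252.8 129.9]]
(-26, -15.5, 73.5) [[230.9 129.9]]
(-26, 15.5, 73.5) [[274.7 129.9]]
(-31, 0, 73.5) [[252.8 122.7]]
```

View pics/w10c.png

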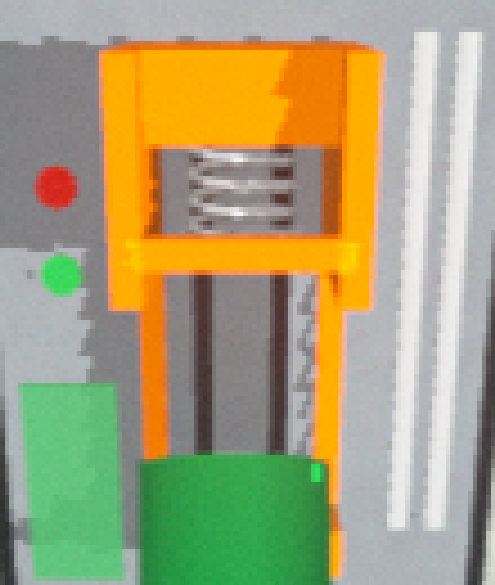

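Inner cheek edges are at columns 231.7 and 275.7 (centre about 253) and the cell is at 251.6. The bridge edge row, 129.5, agrees with 129.9 predicted. I shift about +0.8 mm in logger y and descend in front of the bridge.

Call:
drive_tool([
  [[-0.01,0.03,-0.6,0.06,0,0],[0,0,-0.6,0,0,0],[0,0,-0.6,0,0,0],[0,0,-0.4,0,0,0],[0,0,-0.2,0,0,0],[0,0,0,0,0,0],[0,0,0,0,0,0]],
])

```text
time: 22.7
position: [0.5203, 0.1687, 0.2332]
tool_rot: [-0.19, 0.978, 0.015, 0.078]
ft_force: [0.6, 0.2, -0.7]
grip_width: 0.0251
```

Run:
```python
from plan import *
show();units((12,.5,68.0),27)
o=robot.get_obs();im=camera("wrist");cv2.imwrite("pics/w11.png",im[:,:,::-1]);np.save("o11.npy",o,allow_pickle=True);print(o["grip_width"])
im=camera("scene");cv2.imwrite("pics/s11.png",cv2.resize(im[110:200,220:340],None,fx=5,fy=5,interpolation=cv2.INTER_CUBIC)[:,:,::-1])
```

```text
t 22.7 q [ 0.1   0.67  1.81  0.09  0.51 -1.93]
  c [22.69  0.82 69.09]
  tip [53.84  0.77 85.04]
  urim [-14.39   0.89  64.71]
  lrim [-2.54  0.84 41.57]
  prim [57.99  0.74 72.56]
  pitch 27.11
  yawerr -0.09
  F [ 0.62 -0.05 -0.75]
target [0.5109 0.1643 0.2321] units d [-0.376 -0.176 -0.042] rot [0.002 0.021 0.02 ]
0.025144576562142428
```

View pics/w11.png

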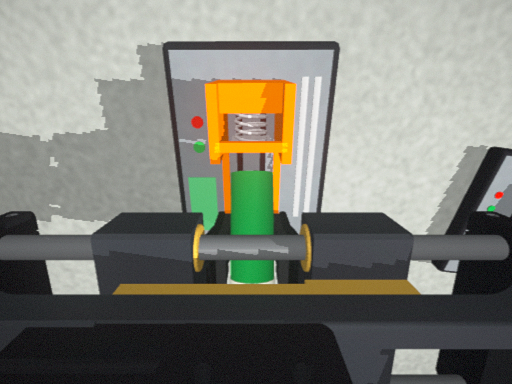

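View pics/s11.png

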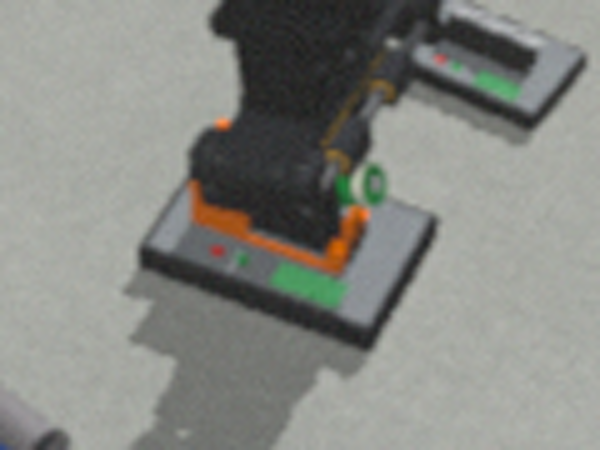

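Run:
```python
from plan import *
im=cv2.imread("pics/w11.png");o=np.load("o11.npy",allow_pickle=True).item()
cv2.imwrite("pics/w11c.png",cv2.resize(im[80:215,200:300],None,fx=4.4,fy=4.4,interpolation=cv2.INTER_NEAREST))
T=R.from_quat(o["tool_rot"])
for p in((-26,0,73.5),(-26,-15.5,73.5),(-26,15.5,73.5),(-31,0,73.5)):
    P=np.r_[LC,0]+u*p[0]/1000+v*p[1]/1000+[0,0,p[2]/1000];print(p,proj("wrist",P+T.apply([0,.0024,0]),o).round(1))
```

```text
(-26, 0, 73.5) [[250.  151.9]]
(-26, -15.5, 73.5) [[219.2 152. ]]
(-26, 15.5, 73.5) [[280.9 151.9]]
(-31, 0, 73.5) [[250.  142.1]]
```

View pics/w11c.png

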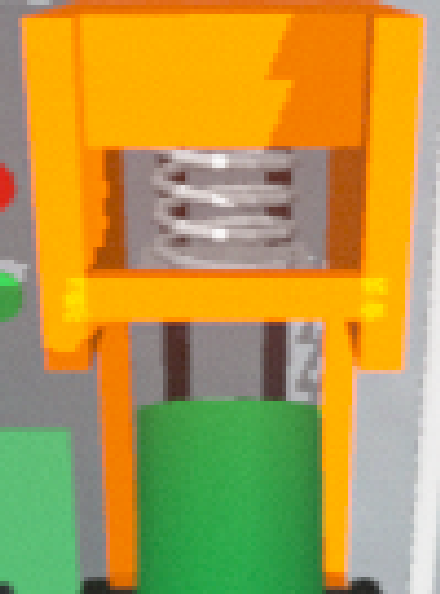

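The model and image agree: the cell is 0.8 mm too far in +y. I centre it and advance 8 mm towards the plate.

Call:
drive_tool([
  [[0.01,-0.03,-0.04,0,0,0],[-0.1,-0.04,0,0,0,0],[-0.1,-0.04,0,0,0,0],[-0.1,-0.04,0,0,0,0],[0,0,0,0,0,0],[0,0,0,0,0,0]],
])

```text
time: 23.55
position: [0.5129, 0.1649, 0.2318]
tool_rot: [-0.19, 0.979, 0.015, 0.078]
ft_force: [-0.3, 0.3, -0.6]
grip_width: 0.0247
```

Run:
```python
from plan import *
show();units((12,0,67.7),27)
```

```text
t 23.55 q [ 0.09  0.67  1.83  0.09  0.49 -1.94]
  c [14.25  0.09 67.73]
  tip [4.541e+01 3.000e-02 8.366e+01]
  urim [-22.84   0.17  63.39]
  lrim [-11.01   0.12  40.23]
  prim [4.955e+01 1.000e-02 7.117e+01]
  pitch 27.06
  yawerr -0.11
  F [-0.18  0.44 -0.63]
target [0.5111 0.1639 0.2318] units d [-0.072 -0.041 -0.   ] rot [0.003 0.013 0.022]
```

Call:
drive_tool([
  [[-0.07,-0.03,0,0,0,0],[-0.07,-0.03,0,0,0,0],[0,0,0,0,0,0]],
])

```text
time: 23.92
position: [0.5095, 0.1634, 0.2319]
tool_rot: [-0.19, 0.979, 0.015, 0.078]
ft_force: [-0.7, 1.2, -1.5]
grip_width: 0.0252
```

```bash
python3 -c "
from plan import *
show()"
```

```text
t 23.925 q [ 0.09  0.67  1.84  0.1   0.48 -1.95]
  c [ 1.064e+01 -1.000e-02  6.782e+01]
  tip [ 4.179e+01 -8.000e-02  8.377e+01]
  urim [-26.44   0.08  63.45]
  lrim [-1.460e+01  3.000e-02  4.031e+01]
  prim [45.94 -0.1  71.28]
  pitch 27.1
  yawerr -0.12
  F [-0.17  1.38 -1.5 ]
```

Call:
drive_tool([
  [[-0.07,-0.03,0,0,0,0],[-0.04,-0.02,0,0,0,0],[0,0,0,0,0,0]],
])

```text
time: 24.3
position: [0.5071, 0.1623, 0.232]
tool_rot: [-0.19, 0.978, 0.015, 0.078]
ft_force: [2.0, 1.4, -1.6]
grip_width: 0.025
```

```bash
python3 -c "
from plan import *
show()"
```

```text
t 24.3 q [ 0.09  0.66  1.85  0.1   0.48 -1.95]
  c [ 8.1  -0.15 67.96]
  tip [39.25 -0.21 83.94]
  urim [-2.897e+01 -6.000e-02  6.356e+01]
  lrim [-17.11  -0.11  40.42]
  prim [43.4  -0.24 71.46]
  pitch 27.15
  yawerr -0.12
  F [ 2.35  0.55 -1.59]
```

Contact: +2.35 N along the axis. Pressing on in small steps.

Call:
drive_tool([
  [[-0.07,-0.03,0,0,0,0],[-0.08,-0.03,0,0,0,0],[0,0,0,0,0,0]],
])

```text
time: 24.68
position: [0.5038, 0.1609, 0.2322]
tool_rot: [-0.19, 0.978, 0.015, 0.079]
ft_force: [4.4, 4.4, -2.6]
grip_width: 0.025
```

```bash
python3 -c "
from plan import *
show()"
```

```text
t 24.675 q [ 0.09  0.66  1.86  0.1   0.47 -1.95]
  c [ 4.88 -0.29 68.22]
  tip [35.99 -0.36 84.25]
  urim [-32.18  -0.18  63.73]
  lrim [-20.27  -0.25  40.62]
  prim [40.17 -0.39 71.78]
  pitch 27.27
  yawerr -0.13
  F [ 5.78  2.43 -2.61]
```

Call:
drive_tool([
  [[-0.04,-0.02,0,0,0,0],[-0.04,-0.02,0,0,0,0],[0,0,0,0,0,0]],
])

```text
time: 25.05
position: [0.5022, 0.1602, 0.2324]
tool_rot: [-0.19, 0.978, 0.015, 0.08]
ft_force: [4.2, 6.8, -2.4]
grip_width: 0.025
```

```bash
python3 -c "
from plan import *
show()
print(robot.get_obs()['grip_width'])"
```

```text
t 25.05 q [ 0.09  0.66  1.86  0.1   0.47 -1.96]
  c [ 3.4  -0.4  68.39]
  tip [34.49 -0.48 84.47]
  urim [-33.66  -0.27  63.85]
  lrim [-21.71  -0.35  40.76]
  prim [38.69 -0.52 72.01]
  pitch 27.36
  yawerr -0.16
  F [ 6.45  4.73 -2.39]
0.025009837326577602
```

An axial force of 6.5 N, but a side force of +4.7 N is growing, so the cell rubs the -y cheek. I shift +1.2 mm in logger y and re-read.

Call:
drive_tool([
  [[-0.02,0.05,0,0,0,0],[0,0,0,0,0,0]],
])

```text
time: 25.3
position: [0.5023, 0.161, 0.2324]
tool_rot: [-0.19, 0.978, 0.014, 0.081]
ft_force: [5.4, 2.5, -1.8]
grip_width: 0.0249
```

```bash
python3 -c "
from plan import *
show()
o=robot.get_obs();print(o['moment'])
im=camera('wrist');cv2.imwrite('pics/w12.png',im[:,:,::-1]);cv2.imwrite('pics/w12c.png',cv2.resize(im[80:215,200:300,::-1],None,fx=4.4,fy=4.4,interpolation=cv2.INTER_NEAREST))
show()"
```

```text
t 25.3 q [ 0.09  0.66  1.86  0.1   0.46 -1.95]
  c [ 3.92  0.11 68.49]
  tip [34.99  0.09 84.6 ]
  urim [-33.13   0.18  63.91]
  lrim [-21.16   0.08  40.83]
  prim [3.920e+01 4.000e-02 7.214e+01]
  pitch 27.42
  yawerr -0.03
  F [ 5.95  0.27 -1.77]
[ 0.42676151 -0.86955944 -0.02071325]
t 25.35 q [ 0.09  0.66  1.86  0.1   0.46 -1.95]
  c [ 3.91  0.09 68.5 ]
  tip [3.498e+01 6.000e-02 8.461e+01]
  urim [-33.15   0.16  63.92]
  lrim [-21.18   0.06  40.84]
  prim [3.919e+01 2.000e-02 7.215e+01]
  pitch 27.41
  yawerr -0.04
  F [ 6.93 -0.47 -1.54]
```

View pics/w12c.png

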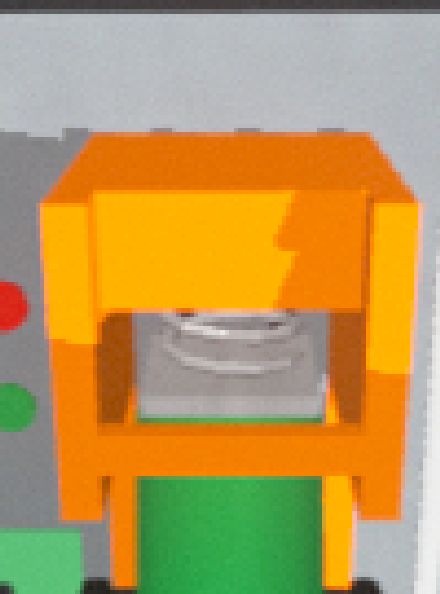

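Side force is gone. The cell's flat end is under the bridge (its rim just beyond it at crop row 418) with the plate pushed back. I'll compute the compression.

Run:
```python
from plan import *
o=robot.get_obs();T=R.from_quat(o["tool_rot"])
def pr(p):
    P=np.r_[LC,0]+u*p[0]/1000+v*p[1]/1000+[0,0,p[2]/1000];return proj("wrist",P+T.apply([0,.0024,0]),o)[0].round(1)
print("bridge +x",pr((-26,0,73.5)),"-x",pr((-31,0,73.5)),"obs 187.5,175.6")
c=cellnow(o)["urim"]
for d in(-2,0,2):print("rim",d,pr(c+[d,0,0]),"obs 174.5")
for x in(-31,-33,-35,-37): print("plate top front",x,pr((x,0,67.5)))
```

```text
bridge +x [251.5 186.8] -x [251.5 178. ] obs 187.5,175.6
rim -2 [251.8 164.4] obs 174.5
rim 0 [251.9 167.8] obs 174.5
rim 2 [251.9 171.3] obs 174.5
plate top front -31 [251.6 173.9]
plate top front -33 [251.5 170.4]
plate top front -35 [251.5 166.9]
plate top front -37 [251.5 163.3]
```

Both gauges agree: the image puts the plate at about -31 (5.7–6 mm) and the force of 6.4 N gives 6 mm. Five more millimetres are needed. I go 3 mm with a slight lowering, then check.

Call:
drive_tool([
  [[-0.06,-0.02,-0.02,0,0,0],[-0.06,-0.02,-0.02,0,0,0],[0,0,0,0,0,0]],
])

```text
time: 25.72
position: [0.5001, 0.1601, 0.232]
tool_rot: [-0.19, 0.978, 0.014, 0.082]
ft_force: [7.1, 4.6, -0.7]
grip_width: 0.0253
```

```bash
python3 -c "
from plan import *
show();o=robot.get_obs();print(o['moment'])"
```

```text
t 25.725 q [ 0.09  0.66  1.87  0.1   0.46 -1.96]
  c [ 2.090e+00 -5.000e-02  6.809e+01]
  tip [ 3.311e+01 -8.000e-02  8.431e+01]
  urim [-3.495e+01  5.000e-02  6.340e+01]
  lrim [-22.9   -0.07  40.36]
  prim [37.36 -0.14 71.86]
  pitch 27.59
  yawerr -0.06
  F [ 8.27  1.57 -0.72]
[ 0.64030579 -1.04895965 -0.02529917]
```

Call:
drive_tool([
  [[-0.06,-0.01,0,0,0,0],[-0.06,-0.02,0,0,0,0],[0,0,0,0,0,0]],
])

```text
time: 26.1
position: [0.4979, 0.1594, 0.2323]
tool_rot: [-0.19, 0.978, 0.014, 0.084]
ft_force: [8.6, 3.7, -0.8]
grip_width: 0.0247
```

```bash
python3 -c "
from plan import *
show();o=robot.get_obs();print(o['moment'])"
```

```text
t 26.1 q [ 0.08  0.66  1.88  0.11  0.45 -1.96]
  c [ 2.500e-01 -2.000e-02  6.845e+01]
  tip [ 3.122e+01 -5.000e-02  8.475e+01]
  urim [-36.78   0.07  63.66]
  lrim [-24.67  -0.07  40.65]
  prim [35.51 -0.12 72.31]
  pitch 27.75
  yawerr -0.04
  F [ 9.4   0.16 -0.82]
[ 0.75522207 -1.28976465 -0.01060442]
```

Call:
drive_tool([
  [[-0.07,-0.03,-0.02,0,0,0],[0,0,0,0,0,0],[0,0,0,0,0,0]],
])

```text
time: 26.48
position: [0.4967, 0.1588, 0.232]
tool_rot: [-0.19, 0.978, 0.014, 0.085]
ft_force: [9.2, 5.5, 0.4]
grip_width: 0.0248
```

```bash
python3 -c "
from plan import *
show();o=robot.get_obs();print(o['moment'])
im=camera('wrist');cv2.imwrite('pics/w13.png',im[:,:,::-1]);cv2.imwrite('pics/w13c.png',cv2.resize(im[80:215,200:300,::-1],None,fx=4.4,fy=4.4,interpolation=cv2.INTER_NEAREST))
im=camera('scene');cv2.imwrite('pics/s13.png',cv2.resize(im[110:200,220:340],None,fx=5,fy=5,interpolation=cv2.INTER_CUBIC)[:,:,::-1])
show()
T=R.from_quat(o['tool_rot'])
def pr(p):
    P=np.r_[LC,0]+u*p[0]/1000+v*p[1]/1000+[0,0,p[2]/1000];return proj('wrist',P+T.apply([0,.0024,0]),o)[0].round(1)
print('bridge +x',pr((-26,0,73.5)))
for x in(-34,-35,-36,-37): print('plate top front',x,pr((x,0,67.5)))
"
```

```text
t 26.475 q [ 0.08  0.66  1.88  0.11  0.44 -1.96]
  c [-0.79 -0.11 68.27]
  tip [30.15 -0.14 84.62]
  urim [-37.81  -0.    63.42]
  lrim [-25.67  -0.16  40.43]
  prim [34.46 -0.22 72.19]
  pitch 27.85
  yawerr -0.06
  F [10.65  1.64  0.39]
[ 0.90354486 -1.41291547  0.02356062]
t 26.575 q [ 0.08  0.66  1.88  0.11  0.44 -1.96]
  c [-0.81 -0.13 68.25]
  tip [30.14 -0.16 84.6 ]
  urim [-3.783e+01 -2.000e-02  6.340e+01]
  lrim [-25.69  -0.18  40.41]
  prim [34.44 -0.24 72.17]
  pitch 27.84
  yawerr -0.06
  F [10.98  1.64  0.04]
bridge +x [251.9 195.2]
plate top front -34 [251.9 177.1]
plate top front -35 [251.8 175.4]
plate top front -36 [251.8 173.7]
plate top front -37 [251.8 171.9]
```

View pics/w13c.png

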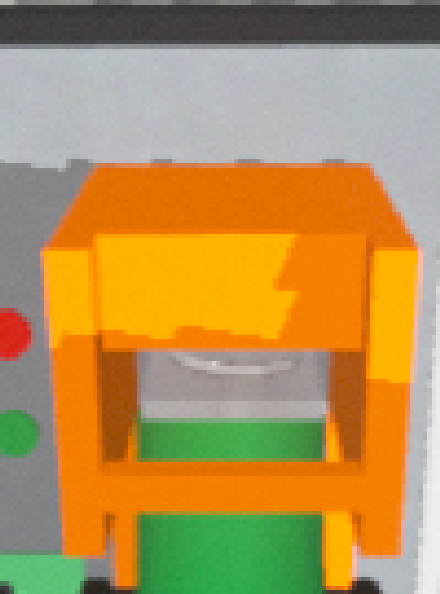

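View pics/s13.png

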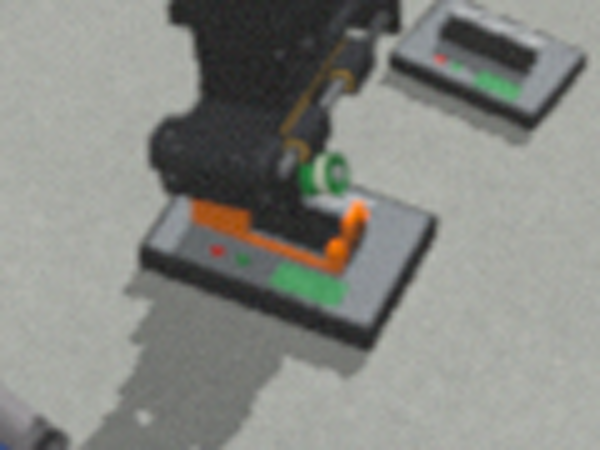

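Plate at about -35.7, so 10.5–10.9 mm pressed; the force of 10.8 N gives 10.9 mm. The tip is at 84.6 mm, so the waypoint is met. Now the swing-down increments, holding the upper rim's x.

```bash
cat > swing.py <<'E'
from plan import *
o=robot.get_obs();k=cellnow(o);th0=k["pitch"];X=k["urim"][0];lz0=k["lrim"][2]
def tgt(th,lz,dx=0,dy=0):
    a=np.radians(th);return (X+dx+35*np.cos(a)+13*np.sin(a),k["c"][1]+dy,lz+35*np.sin(a)+13*np.cos(a))
def seq(ths,lzs,dxs=None,dys=None):
    p0,r0=tcp(k["c"],th0)
    for i,(t,l) in enumerate(zip(ths,lzs)):
        p,r=tcp(tgt(t,l,*( (dxs[i] if dxs else 0),(dys[i] if dys else 0))),t)
        print(((p-p0)/.025).round(3).tolist()+(np.degrees((r*r0.inv()).as_rotvec())/6).round(3).tolist());p0,r0=p,r
E
python3 -c "
from swing import *
seq([24.5,21,17.5],[40.3,40.2,40.1])
print();seq([24.5,21,17.5,14,10,6,2,0],[40.3,40.2,40.1,40,39.7,39.4,39.,38.7])"
```

```text
[0.364, 0.148, -0.019, -0.21, 0.516, 0.0]
[0.378, 0.154, -0.047, -0.22, 0.54, -0.0]
[0.373, 0.152, -0.075, -0.22, 0.54, -0.0]

[0.364, 0.148, -0.019, -0.21, 0.516, 0.0]
[0.378, 0.154, -0.047, -0.22, 0.54, -0.0]
[0.373, 0.152, -0.075, -0.22, 0.54, -0.0]
[0.367, 0.149, -0.103, -0.22, 0.54, 0.0]
[0.411, 0.167, -0.16, -0.251, 0.617, -0.0]
[0.399, 0.162, -0.195, -0.251, 0.617, 0.0]
[0.386, 0.157, -0.234, -0.251, 0.617, 0.0]
[0.187, 0.076, -0.133, -0.126, 0.309, -0.0]
```

Call:
drive_tool([
  [[0.18,0.08,-0.01,-0.105,0.26,0],[0.18,0.08,-0.01,-0.105,0.26,0],[0.19,0.08,-0.02,-0.11,0.27,0],[0.19,0.08,-0.02,-0.11,0.27,0],[0.19,0.08,-0.04,-0.11,0.27,0],[0.18,0.08,-0.04,-0.11,0.27,0],[0,0,0,0,0,0]],
])

```text
time: 27.45
position: [0.525, 0.1707, 0.2278]
tool_rot: [-0.191, 0.982, -0.003, -0.004]
ft_force: [11.3, 2.7, -4.7]
grip_width: 0.0249
```

```bash
python3 -c "
from swing import *
show();print(o['moment'])
seq([14,10.5,7,3.5,0],[40,39.8,39.5,39.1,38.7])"
```

```text
t 27.45 q [ 0.11  0.7   1.75 -0.01  0.7  -1.83]
  c [ 0.07  0.24 62.34]
  tip [33.44  0.24 72.87]
  urim [-37.22   0.32  64.2 ]
  lrim [-29.4    0.17  39.4 ]
  prim [35.45  0.17 59.87]
  pitch 17.52
  yawerr -0.0
  F [11.54 -1.75 -4.72]
[ 0.51114005 -1.74563726  0.0496713 ]
[0.369, 0.15, -0.076, -0.221, 0.543, -0.0]
[0.36, 0.146, -0.135, -0.22, 0.54, -0.0]
[0.351, 0.143, -0.166, -0.22, 0.54, 0.0]
[0.341, 0.139, -0.197, -0.22, 0.54, 0.0]
[0.33, 0.134, -0.223, -0.22, 0.54, -0.0]
```

Call:
drive_tool([
  [[0.19,0.08,-0.04,-0.11,0.27,0],[0.19,0.07,-0.04,-0.11,0.27,0],[0.18,0.07,-0.06,-0.11,0.27,0],[0.18,0.07,-0.07,-0.11,0.27,0],[0,0,0,0,0,0]],
])

```text
time: 28.08
position: [0.5434, 0.178, 0.222]
tool_rot: [-0.191, 0.979, -0.015, -0.063]
ft_force: [10.0, 2.6, -6.2]
grip_width: 0.0248
```

```bash
python3 -c "
from swing import *
show();print(o['moment'])
seq([7,3.5,0],[39.5,39.1,38.7])
im=camera('wrist');cv2.imwrite('pics/w14.png',im[:,:,::-1])
im=camera('scene');cv2.imwrite('pics/s14.png',cv2.resize(im[110:200,220:340],None,fx=5,fy=5,interpolation=cv2.INTER_CUBIC)[:,:,::-1])
"
```

```text
t 28.075 q [ 0.13  0.74  1.66 -0.05  0.87 -1.79]
  c [-0.2   0.23 58.39]
  tip [34.21  0.2  64.79]
  urim [-36.98   0.32  64.77]
  lrim [-32.23   0.18  39.2 ]
  prim [34.63  0.14 51.64]
  pitch 10.54
  yawerr -0.04
  F [10.23 -1.34 -6.24]
[ 0.66308898 -1.99870057  0.10004921]
[0.355, 0.145, -0.144, -0.222, 0.546, -0.0]
[0.341, 0.139, -0.197, -0.22, 0.54, 0.0]
[0.33, 0.134, -0.223, -0.22, 0.54, -0.0]
```

View pics/w14.png

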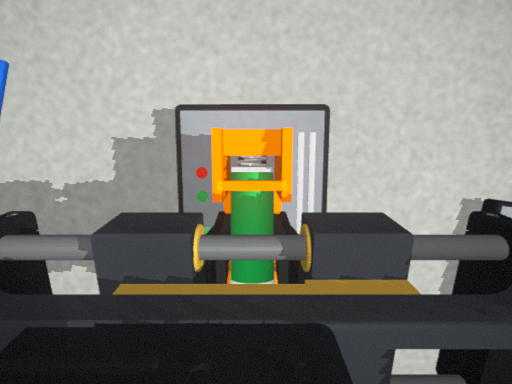

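View pics/s14.png

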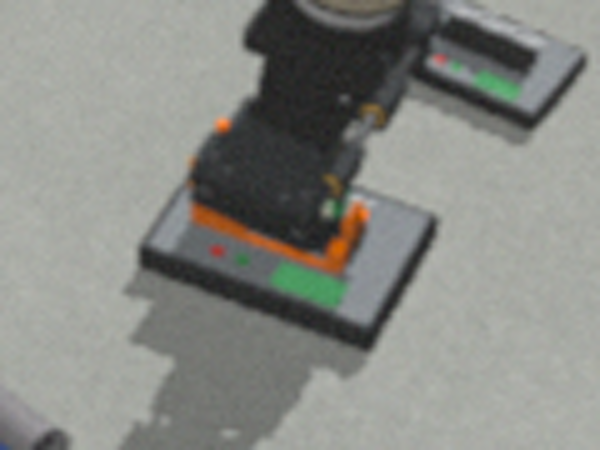

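The plus end is now below the wall top and in front of it. The plate is still pressed about 10.3 mm (10.2 N). I continue towards level.

Call:
drive_tool([
  [[0.18,0.07,-0.07,-0.11,0.27,0],[0.18,0.07,-0.07,-0.11,0.27,0],[0.17,0.07,-0.1,-0.11,0.27,0],[0.17,0.07,-0.1,-0.11,0.27,0],[0,0,0,0,0,0]],
])

```text
time: 28.8
position: [0.5608, 0.1852, 0.2133]
tool_rot: [-0.19, 0.974, -0.026, -0.123]
ft_force: [11.1, 3.8, -5.7]
grip_width: 0.025
```

```bash
python3 -c "
from swing import *
show();print(o['moment'])
seq([0],[38.7]);seq([0],[38.5])
"
```

```text
t 28.8 q [ 0.14  0.78  1.57 -0.07  1.03 -1.77]
  c [-1.01  0.31 54.04]
  tip [33.92  0.27 56.22]
  urim [-36.75   0.41  64.84]
  lrim [-35.13   0.29  38.89]
  prim [32.74  0.21 43.12]
  pitch 3.57
  yawerr -0.06
  F [11.72 -0.62 -5.66]
[ 0.76441108 -2.09578929  0.09010523]
[0.337, 0.137, -0.219, -0.224, 0.551, -0.0]
[0.337, 0.137, -0.227, -0.224, 0.551, -0.0]
```

Call:
drive_tool([
  [[0.2,0.08,-0.11,-0.11,0.275,0],[0.19,0.08,-0.1,-0.11,0.275,0],[0,0,0,0,0,0]],
])

```text
time: 29.18
position: [0.5703, 0.189, 0.2081]
tool_rot: [-0.189, 0.969, -0.032, -0.153]
ft_force: [10.6, 2.5, -4.6]
grip_width: 0.0252
```

```bash
python3 -c "
from swing import *
show();print(o['moment'])
im=camera('wrist');cv2.imwrite('pics/w15.png',im[:,:,::-1])
im=camera('scene');cv2.imwrite('pics/s15.png',cv2.resize(im[110:200,220:340],None,fx=5,fy=5,interpolation=cv2.INTER_CUBIC)[:,:,::-1])
"
```

```text
t 29.175 q [ 0.15  0.81  1.53 -0.09  1.11 -1.76]
  c [-0.74  0.35 51.97]
  tip [34.26  0.32 51.95]
  urim [-35.73   0.44  65.  ]
  lrim [-35.75   0.33  39.  ]
  prim [32.25  0.26 38.95]
  pitch -0.04
  yawerr -0.06
  F [10.72 -1.66 -4.56]
[ 0.59516083 -2.00932544  0.09216633]
```

View pics/w15.png

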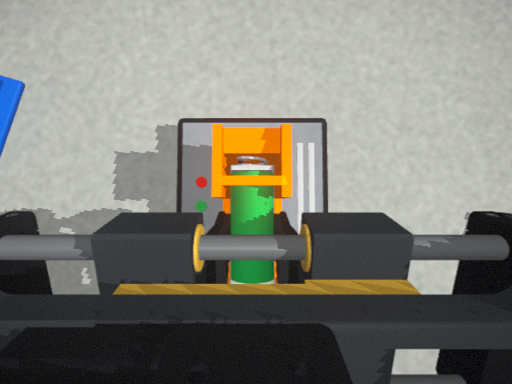

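View pics/s15.png

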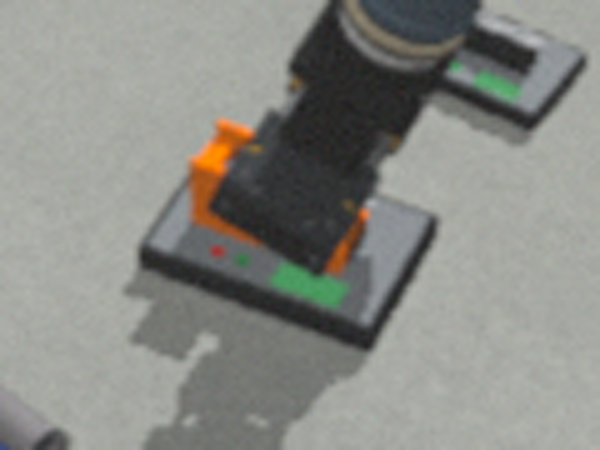

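Level: modelled tip z 51.95, centre z 51.97. I ease +x towards the wall with a slight lowering.

Call:
drive_tool([
  [[0.05,0.02,-0.01,0,0,0],[0.05,0.02,-0.01,0,0,0],[0,0,0,0,0,0]],
])

```text
time: 29.65
position: [0.5713, 0.1894, 0.2077]
tool_rot: [-0.189, 0.969, -0.033, -0.156]
ft_force: [7.7, 0.7, -2.2]
grip_width: 0.025
```

```bash
python3 -c "
from swing import *
show();print(o['moment'])
im=camera('wrist');cv2.imwrite('pics/w16c.png',cv2.resize(im[110:300,190:310,::-1],None,fx=3,fy=3,interpolation=cv2.INTER_NEAREST))
T=R.from_quat(o['tool_rot'])
def pr(p):
    P=np.r_[LC,0]+u*p[0]/1000+v*p[1]/1000+[0,0,p[2]/1000];return proj('wrist',P+T.apply([0,.0024,0]),o)[0].round(1)
print('bridge +x',pr((-26,0,73.5)),pr((-31,0,73.5)))
for x in(-29,-31,-33,-35): print('plate top front',x,pr((x,0,67.5)))
print('cell top z at bridge',pr((-20,0,64.5)),pr((-20,13,51.5)))
"
```

```text
t 29.65 q [ 0.15  0.81  1.52 -0.09  1.12 -1.76]
  c [-0.38  0.37 51.84]
  tip [34.62  0.34 51.65]
  urim [-35.31   0.45  65.03]
  lrim [-35.45   0.34  39.03]
  prim [32.55  0.28 38.66]
  pitch -0.31
  yawerr -0.05
  F [ 7.42 -2.24 -2.22]
[ 0.33923809 -1.53895732  0.0984865 ]
bridge +x [251.  184.5] [251.  174.9]
plate top front -29 [251.  179.8]
plate top front -31 [251.  176.1]
plate top front -33 [251.  172.5]
plate top front -35 [251.  168.8]
cell top z at bridge [251.1 196.6] [272.9 197.2]
```

View pics/w16c.png

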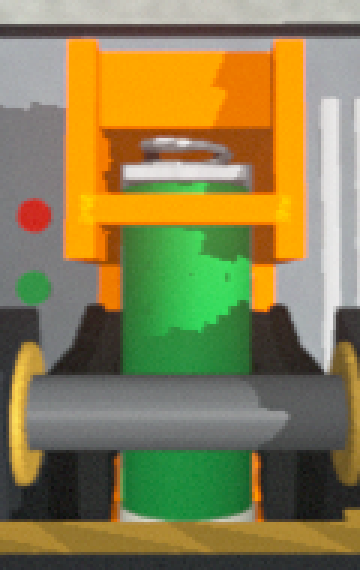

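The tool moved only 0.4 mm while the force fell to 7.4 N, yet the image puts the plate at about -34.4 (9.4 mm). It may be friction plus arm compliance (about 1.5 N/mm). I ease further +x and re-read.

Call:
drive_tool([
  [[0.05,0.02,0,0,0,0],[0.04,0.02,0,0,0,0],[0,0,0,0,0,0]],
])

```text
time: 30.08
position: [0.5732, 0.1903, 0.2077]
tool_rot: [-0.189, 0.969, -0.033, -0.156]
ft_force: [6.9, 0.7, -2.7]
grip_width: 0.0245
```

```bash
python3 -c "
from swing import *
show();print(o['moment'])
im=camera('wrist');cv2.imwrite('pics/w17.png',im[:,:,::-1]);cv2.imwrite('pics/w17c.png',cv2.resize(im[110:300,190:310,::-1],None,fx=3,fy=3,interpolation=cv2.INTER_NEAREST))
im=camera('top');cv2.imwrite('pics/t17c.png',cv2.resize(im[190:275,160:250,::-1],None,fx=6,fy=6,interpolation=cv2.INTER_CUBIC))
"
```

```text
t 30.075 q [ 0.15  0.82  1.52 -0.09  1.12 -1.76]
  c [ 1.58  0.42 51.88]
  tip [36.58  0.39 51.65]
  urim [-33.33   0.5   65.11]
  lrim [-33.5    0.39  39.11]
  prim [34.49  0.34 38.67]
  pitch -0.38
  yawerr -0.04
  F [ 6.67 -2.01 -2.72]
[ 0.24186217 -1.45853241  0.13383728]
```

View pics/w17c.png

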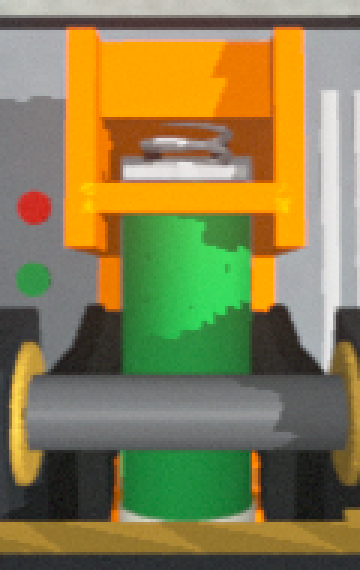

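View pics/t17c.png

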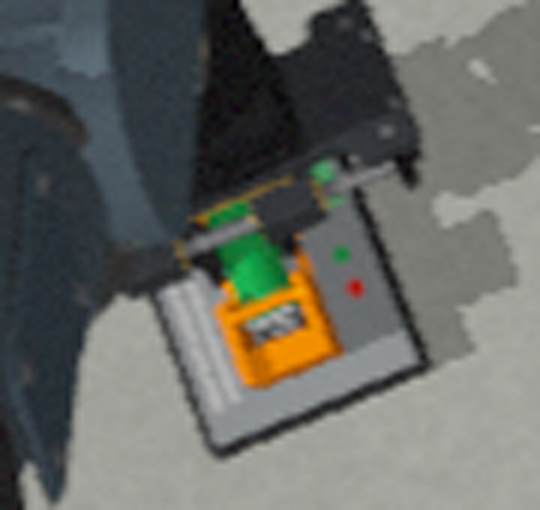

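It was stick-slip: the tip is now at model 36.6 and the force 6.7 N (about 6.3 mm), practically home. A small last ease, re-centring in y and settling onto the rails, before release.

Call:
drive_tool([
  [[0.04,0,-0.01,-0.02,0.05,0],[0.02,-0.01,-0.01,0,0,0],[0,0,0,0,0,0]],
])

```text
time: 30.55
position: [0.5743, 0.1904, 0.2073]
tool_rot: [-0.189, 0.968, -0.033, -0.16]
ft_force: [5.5, 1.2, -1.3]
grip_width: 0.0246
```

```bash
python3 -c "
from swing import *
show();print(o['moment'])
im=camera('wrist');cv2.imwrite('pics/w18c.png',cv2.resize(im[110:300,190:310,::-1],None,fx=3,fy=3,interpolation=cv2.INTER_NEAREST))
T=R.from_quat(o['tool_rot'])
def pr(p):
    P=np.r_[LC,0]+u*p[0]/1000+v*p[1]/1000+[0,0,p[2]/1000];return proj('wrist',P+T.apply([0,.0024,0]),o)[0].round(1)
print('bridge +x',pr((-26,0,73.5)),pr((-31,0,73.5)))
for x in(-29,-31,-33,-35): print('plate top front',x,pr((x,0,67.5)))
"
```

```text
t 30.55 q [ 0.15  0.82  1.51 -0.09  1.13 -1.76]
  c [ 1.6   0.34 51.82]
  tip [36.6   0.29 51.37]
  urim [-33.22   0.43  65.28]
  lrim [-33.56   0.36  39.28]
  prim [34.43  0.26 38.4 ]
  pitch -0.75
  yawerr -0.08
  F [ 5.49 -0.99 -1.28]
[ 0.46252294 -1.26347827  0.00787012]
bridge +x [251.  180.5] [251.  170.9]
plate top front -29 [251.1 176. ]
plate top front -31 [251.1 172.3]
plate top front -33 [251.1 168.7]
plate top front -35 [251.1 165. ]
```

View pics/w18c.png

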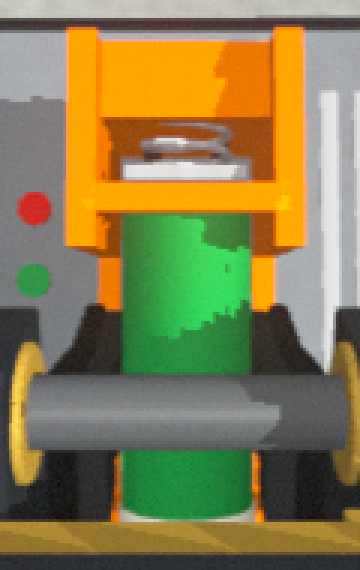

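Ready to release: modelled tip z 51.4, centre z 51.8, y +0.3, force falling.

Call:
drive_tool([
  [[0,0,0,0,0,0],[0,0,0,0,0,0],[0,0,0,0,0,0],[0,0,0,0,0,0]],
], grip=0.35)

```text
time: 31.1
position: [0.5719, 0.1903, 0.2066]
tool_rot: [-0.189, 0.968, -0.033, -0.164]
ft_force: [-0.4, 0.3, -0.6]
grip_width: 0.0537
```

```bash
python3 -c "
from swing import *
show()
im=camera('wrist');cv2.imwrite('pics/w19.png',im[:,:,::-1])
"
```

```text
t 31.1 q [ 0.15  0.82  1.51 -0.09  1.14 -1.75]
  c [-2.01  1.5  51.7 ]
  tip [32.98  1.44 50.93]
  urim [-36.72   1.57  65.47]
  lrim [-37.29   1.54  39.47]
  prim [30.7   1.43 37.98]
  pitch -1.26
  yawerr -0.09
  F [-0.24  0.42 -0.62]
```

View pics/w19.png

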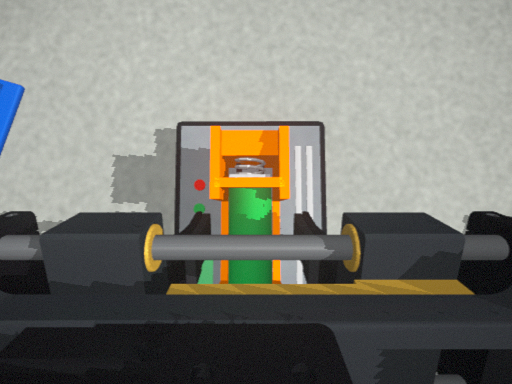

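Released, forces near zero, cell lying straight between the cheeks. I withdraw along the tool axis and look.

Call:
drive_tool([
  [[0.2,0.08,0.7,0,0,0],[0.2,0.08,0.7,0,0,0],[0.2,0.08,0.7,0,0,0],[0.2,0.08,0.8,0,0,0],[0.2,0.08,0.8,0,0,0],[0.1,0.04,0.5,0,0,0],[0,0,0,0,0,0],[0,0,0,0,0,0]],
])

```text
time: 32.15
position: [0.5994, 0.2013, 0.311]
tool_rot: [-0.188, 0.968, -0.032, -0.164]
ft_force: [-0.3, -0.9, -0.5]
grip_width: 0.0564
```

```bash
python3 -c "
from swing import *
o=robot.get_obs();np.save('o20.npy',o,allow_pickle=True)
im=camera('wrist');cv2.imwrite('pics/w20.png',im[:,:,::-1]);print(o['time'],o['position'],o['ft_force'])
im=camera('scene');cv2.imwrite('pics/s20.png',cv2.resize(im[110:310,150:340],None,fx=3,fy=3,interpolation=cv2.INTER_CUBIC)[:,:,::-1])
"
```

```text
32.15 [0.59937077 0.20129674 0.31099493] [-0.33594496 -0.87654004 -0.52739775]
```

View pics/w20.png

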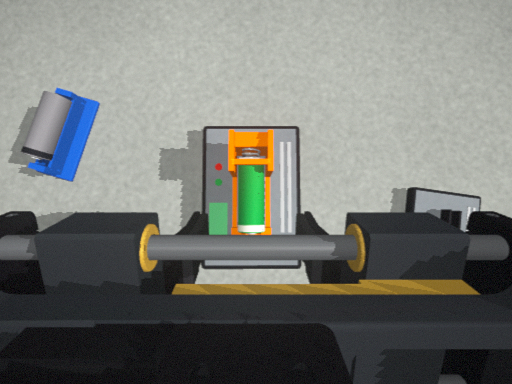

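View pics/s20.png

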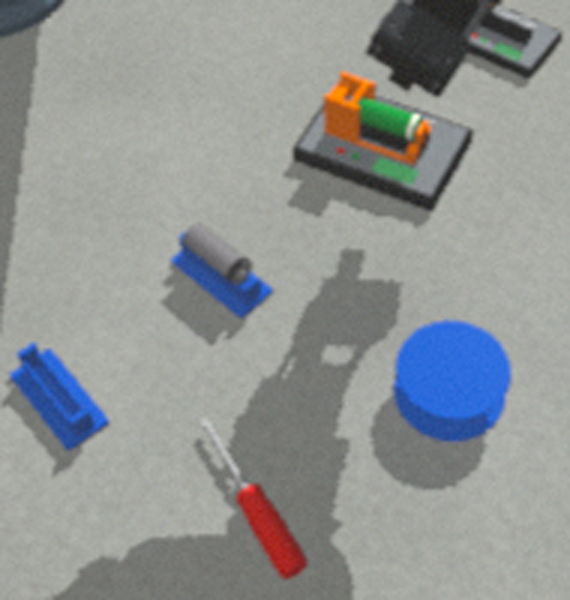

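```bash
python3 -c "
import cv2,numpy as np
a=cv2.imread('pics/w20.png')[120:270,195:310];a=cv2.resize(a,None,fx=3.9,fy=3.9,interpolation=cv2.INTER_CUBIC)
cv2.imwrite('pics/w20c.png',a)
from rig import camera
im=camera('scene');cv2.imwrite('pics/s21.png',cv2.resize(im[130:180,245:310],None,fx=11,fy=11,interpolation=cv2.INTER_CUBIC)[:,:,::-1])
from plan import *
o=np.load('o20.npy',allow_pickle=True).item();T=R.from_quat(o['tool_rot'])
def pr(p):
    P=np.r_[LC,0]+u*p[0]/1000+v*p[1]/1000+[0,0,p[2]/1000];return (proj('wrist',P+T.apply([0,.0024,0]),o)[0]+.5-[195,120])*3.9
for n,p in(('plate top front -31',(-31,0,67.5)),('bridge+',(-26,0,73.5)),('white end top rim',(37,0,64.5)),('tip',(39,0,56.5)),('wall',(39,0,55.5)),('axis side',(5,13,51.5)),('axis side',(5,-13,51.5)),('axis side',(35,13,51.5)),('axis side',(35,-13,51.5))):print(n,pr(p).round(1))
"
```

```text
plate top front -31 [217.5 157.6]
bridge+ [217.4 174. ]
white end top rim [217.9 441.6]
tip [218.  446.9]
wall [218.1 446.5]
axis side [269.3 309.4]
axis side [166.7 309.5]
axis side [269.9 428.8]
axis side [166.4 429. ]
```

View pics/w20c.png

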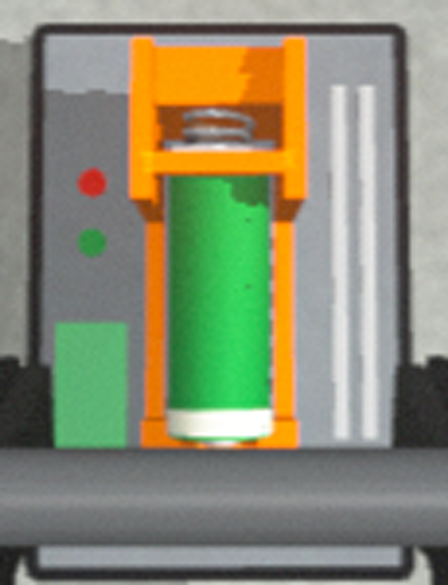

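View pics/s21.png

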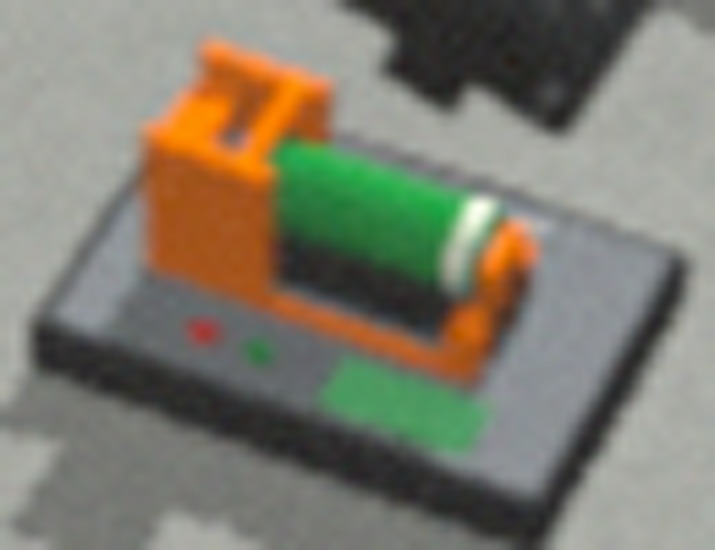

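The cell sides (crop columns 167–271) and white end (row 440) match the predicted home pose (166.5–269.5 and 441.6). The cell is level on the rails behind the wall, and nothing is touched. Handing in.

```bash
python3 -c "
from rig import robot
print(robot.hand_in())"
```

```text
the job is handed in; nothing more can be done
None
```

The green cell is loaded in the orange holder, lying on the rails with its plus tip against the wall and the gripper clear. I handed the job in at about 32 s; no verdict is reported.

**Pick-up:** The first grasp ran joint 6 into its limit before the cell reached the holder. I put the cell back in its dock and re-gripped it with the tool pre-tilted 18°, which cleared the problem.

**Pressing the spring:** I entered under the bridge at about 27° and pressed the plate back 10.5–10.9 mm by image. The axial force of about 10.8 N implies 10.9 mm. The plus tip was at about 84 mm at that point, well above the 61.5 mm needed. Then I swung the plus end down in front of the wall, eased it home and released.

**Last checks:**
- **Pose:** in the final images the cell's sides and white end match the predicted home pose to about half a millimetre.
- **Forces:** the wrist forces were near zero.
- **Other objects:** the spent cell, screwdriver and spool look unmoved. I checked this by eye only.

**Disagreements along the way:**
- The wrist camera calibration was about 2.4 mm off sideways, and I corrected for it.
- The modelled cell x ran about 2 mm off what the image and force showed.
- The cell stuck for a moment while easing towards the wall.
- During the last part of the swing the axial force read up to 11.7 N, about 11.9 mm if taken literally. The tool position suggested about 10 mm. Both are below the 13 mm limit.

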